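# Cure the varnished sample panels in the UV tray

## Robot

A 6-joint arm with a two-finger parallel gripper is mounted at the origin on a cart in front of the work surface, level with it; the furniture and walls round the work are solid. World frame = base frame: x ahead of the robot, y to its left, z up, the work surface at z = 0. Lengths are in m, angles in rad, forces in N, time in s.
With the tool pointing down it reaches from about 0.225 to 0.875 m from the base axis. Payload 3.4 kg.
Tool frame: the origin (TCP) lies on the centre line of the jaws, within the pads' length; the fingertips stand 11 mm ahead of it and the grasp point (between the pads) lies 8 mm behind it; z points along the fingers, y is the line along which they close (so a half turn about z gives the same grasp; the last joint's range is limited). The gripper opens to 85 mm and grips with 20 to 120 N. Pads are 22 mm wide; open, the fingers measure 114 mm over their backs; the gripper's body (76 mm by 85 mm) begins 54 mm behind the grasp point. The pads swing forward as they close: fully open they stand 13 mm farther back than shut.
Start: joints at [1.212, 0.276, 1.505, -0, 1.361, -0.121], TCP at [0.135, 0.559, 0.211] pointing down, gripper open.
Joint ranges: [-2.89, 2.89], [-0.75, 2.08], [0.22, 2.7], [-1.18, 4.32], [0.11, 2.71], [-2.7, 2.7]. Speed limits (rad/s): [2.57, 2.57, 3.14, 3.14, 3.14, 3.14].

## Interface

Orientations are given as a unit quaternion [w, x, y, z].
In Python, from rig import manip, eyes, job gives the robot as it stands.
- The arm moves only by the tool drive_tool, never from a script. Its argument "rows" is a list of rows, each a list of 3 entries, a list of its own where there are three numbers: the turn, a rotation vector about the world's x, y, z in rad, then the shift along the world's x, y, z in cm, then the finger opening in cm, from 0 to 8.54. A call has 1 to 8 rows; each row shifts and turns the commanded pose from where the row before left it; what a row does not reach is not made up. A row lasts 1/8 s, in which the tool goes at most 62.5 mm and 10.7 degrees, less where a joint would pass 70% of its speed; a pose out of reach is approached as far as the arm can. A call is refused whole if a number of a shift passes 6.25 or a number of a turn 0.188, either way. A call with a gripper value outside its range is refused whole. The fingers move at their own pace and stop on an object; "force" is the grip in N (left out, the last holds). Time passes only in rows, so rows that do not move let the fingers close. It gives the time, the measured TCP pose, the force, the opening and the grip force at its end, in the units of the state.
- manip.get_state(): the state, without advancing time (a new reading comes with each control period).
- eyes.get_image(name): name is "side" or "top" or "wrist"; returns the picture (480x640x3 uint8, red, green, blue); there is no depth.
- eyes.get_calibration(name): a dict with "camera_matrix" (3x3 intrinsics, pixels), "view" (4x4, takes a point from world to camera coordinates). Camera axes: x right, y up, looking along -z (the intrinsics and any distortion apply to the point x, -y, -z); pixel columns grow to the right and rows downward; lengths in m; the calibration is good to about 2 mm. A picture is of the moment at which its call begins: read the wrist's pose just before it. get_calibration takes no time and is no camera call; for the wrist camera it gives the pose at the moment of the call.
- job.sign_off(): hands the job in; it is judged then, once.
The state is a dict: "clock": time; "qpos": joint angles; "qd": joint speeds; "effort": joint torques, N m; "position": TCP position; "ee_rot": TCP orientation; "contact_force": force on the tool from outside, world axes, zero at the start; "moment": the same for the moment, N m; "width": finger opening in m; "gripper_force": force on a finger pad.
Only numpy, scipy, OpenCV 4.12 (cv2) and the standard library are available. Lean on these libraries where they do the work, as an engineer would, in place of code of your own. Each camera call takes 0.05 s, during which the arm holds its last target. There are 200 camera calls.

## Task

Cure the varnished sample panels. First turn the lamp dial on top of the UV box to its red mark and slide the orange lock fully over it; then lay every panel, painted face up, in a nest of the drawn-out tray, swing that nest's spring clip round its pivot onto the panel's edge, push the tray fully home and press the green start button. Draw the tray fully out again and leave it out, swing every clip back clear, and lay the panels flat, face up and side by side in the wooden tray, without disturbing the blue jar and the pot of green pigment.

Things in the scene. Friction and masses are not known exactly. Their poses are not given: they have to be found in the camera images.
- uv_box: UV curing box, white, 170 (x) x 300 (y) x 75 (z) mm, fixed to the table. Origin under its centre; x points from its open front to its back, y to its left side, z up. Controls are on its flat top (z = 75 mm); the tray slides out of the front towards -x.
- uv_tray (a joint): how far the UV box's tray is drawn out, m: 0 = fully home (white front plate against the box), 0.13 = fully out. Needs about 2 N and stays where it is left. The tray's floor is 20 mm over the table; its front plate (6 mm thick, its outer face 56 mm in front of the nests' centres) stands 41 mm above that floor.
- tray_knob (a point): middle of the tray's black pull knob, a round knob 18 mm thick and 22 mm long lying along the box's x axis in front of the tray's front plate, 38 mm over the table; moves with the tray. Pinch it from above across y. It is 24 mm in front of the front plate.
- dial (a joint): angle of the black lamp dial, rad: 0 to 2.8, grows clockwise seen from above. The white pointer line on its bar stands at the red mark (29 mm from the axis, towards -y of the box) at 1.40. Stays where it is left (friction 0.03 N m).
- dial_grip (a point): on the dial's axis at the middle of its bar grip: a bar 40 mm long, 9 mm wide and 16 mm high (6 to 22 mm over the box top; this point 14 mm over it) on a skirt 42 mm across and 6 mm high. The bar runs through the axis towards the pointer. The point's frame turns with the dial.
- dial_lock (a joint): travel of the orange fork lock, m: 0 = off, 0.028 = its two prongs lie fully on either side of the dial's bar. It slides along -y of the box towards the dial, with about 1 N of friction, and stays where it is left.
- lock_tab (a point): middle of the orange lock's upright thumb tab: 22 mm (box x) x 9 mm (box y) x 14 mm high, 10 to 24 mm over the box top; 70 mm from the dial's axis (+y) when off, 42 mm when fully on. Prongs reach 32 mm from the tab towards the dial.
- start (a joint): press of the green start button, m: 0 = out, 0.006 = fully down; a spring of about 4 N returns it. It counts from 4 mm.
- start_top (a point): centre of the top of the green start button, 24 mm across, facing up on the box top.
- cured_tray: shallow wooden tray, 108 (x) x 262 (y) x 14 (z) mm outside, walls and floor 5 mm thick, fixed. Origin at the centre of its underside; its floor is 5 mm over the table. Three panels fit side by side with their 70 mm sides along its x, e.g. at y = -76, 0 and 76 mm. A corner of the easel picture overhangs world (0.63, 0.08) 0.3 m up, between this tray and the UV box: cross at x under 0.48.
- blue_panel: blue sample panel: wooden plate 70 (x) x 50 (y) x 8 (z) mm, 30 to 65 g, painted blue with a gilt border on its upper face. Origin at the centre of its underside, z towards the painted face. May lie either way round (x and -x are alike). Grip it across its 50 mm width. May be absent.
- red_panel: red sample panel: wooden plate 70 (x) x 50 (y) x 8 (z) mm, 30 to 65 g, painted red with a gilt border on its upper face. Origin at the centre of its underside, z towards the painted face. May lie either way round (x and -x are alike). Grip it across its 50 mm width. May be absent.
- green_panel: green sample panel: wooden plate 70 (x) x 50 (y) x 8 (z) mm, 30 to 65 g, painted green with a gilt border on its upper face. Origin at the centre of its underside, z towards the painted face. May lie either way round (x and -x are alike). Grip it across its 50 mm width. May be absent.
- green_pot: glass pot of green pigment with an ochre cap, 45 mm across, 56 mm high, loose, beyond the wooden tray; leave alone.
- blue_jar: small blue jar, 57 mm across, 64 mm high, loose, between the UV box and the wooden tray; leave alone.
- nest0 (a point): centre of the floor of the tray's left (+y) nest; axes as the box's. A panel lies here on the tray floor with its 70 mm side along x, between eight steel pins 5 mm high, 2 mm clear of its edges: at y = +-17 mm before both ends and at x = +-25 mm beside both long sides, whose middles are free for fingers. Nests are 85 mm apart.
- clip0 (a joint): angle of the left (+y) nest's spring clip about its upright pivot screw, rad: 0 = clear, arm along +y of the box; grows counterclockwise from above; 1.57 = on, arm along -x over the panel; range -0.3 to 1.65. On over 1.2, clear under 0.25; stays where left. Its leaf spring lifts 2 mm as the foot rides up over the panel's rear edge: 3 to 4 N on the panel, up to 8 N at the stud.
- clip0_stud (a point): middle of clip 0's upright brass stud, 10 mm thick, 15 to 31 mm over the tray floor, 33 mm from the pivot axis, which is 50 mm behind (x) and 12 mm right (-y) of the nest's centre. It is 23 mm over the floor when free, 25 mm when the clip's foot, below it, rests on a panel. Push it or pinch it from above and lead it round the pivot.
- nest1 (a point): centre of the floor of the tray's middle nest; axes as the box's. A panel lies here on the tray floor with its 70 mm side along x, between eight steel pins 5 mm high, 2 mm clear of its edges: at y = +-17 mm before both ends and at x = +-25 mm beside both long sides, whose middles are free for fingers. Nests are 85 mm apart.
- clip1 (a joint): angle of the middle nest's spring clip about its upright pivot screw, rad: 0 = clear, arm along +y of the box; grows counterclockwise from above; 1.57 = on, arm along -x over the panel; range -0.3 to 1.65. On over 1.2, clear under 0.25; stays where left. Its leaf spring lifts 2 mm as the foot rides up over the panel's rear edge: 3 to 4 N on the panel, up to 8 N at the stud.
- clip1_stud (a point): middle of clip 1's upright brass stud, 10 mm thick, 15 to 31 mm over the tray floor, 33 mm from the pivot axis, which is 50 mm behind (x) and 12 mm right (-y) of the nest's centre. It is 23 mm over the floor when free, 25 mm when the clip's foot, below it, rests on a panel. Push it or pinch it from above and lead it round the pivot.
- nest2 (a point): centre of the floor of the tray's right (-y) nest; axes as the box's. A panel lies here on the tray floor with its 70 mm side along x, between eight steel pins 5 mm high, 2 mm clear of its edges: at y = +-17 mm before both ends and at x = +-25 mm beside both long sides, whose middles are free for fingers. Nests are 85 mm apart.
- clip2 (a joint): angle of the right (-y) nest's spring clip about its upright pivot screw, rad: 0 = clear, arm along +y of the box; grows counterclockwise from above; 1.57 = on, arm along -x over the panel; range -0.3 to 1.65. On over 1.2, clear under 0.25; stays where left. Its leaf spring lifts 2 mm as the foot rides up over the panel's rear edge: 3 to 4 N on the panel, up to 8 N at the stud.
- clip2_stud (a point): middle of clip 2's upright brass stud, 10 mm thick, 15 to 31 mm over the tray floor, 33 mm from the pivot axis, which is 50 mm behind (x) and 12 mm right (-y) of the nest's centre. It is 23 mm over the floor when free, 25 mm when the clip's foot, below it, rests on a panel. Push it or pinch it from above and lead it round the pivot.
Mind the look-alikes: they are no part of the job. Leave any turquoise look-alike of the blue_panel alone.

How it is judged:
By the outcome, as a careful person would: the job done as asked, in the order asked, and still so for the second after the job is handed in, with the robot touching nothing.
Of blue_panel, red_panel, green_panel only 2 to 3 are there at a start; the rules pass over those that are not, and their reading is None.
At some moment in a run one of blue_panel, red_panel, green_panel may be knocked a few centimetres aside while the robot is not near it.
Once in a run the grip may slacken for a moment while it holds something.
It also fails if it takes over 210 s, if anything falls off the work surface, if the arm or the gripper's body presses on something with over 40 N, if the wrist force passes 120 N, or if a joint passes its speed limit or range.

## Working session

There is one attempt and no reset: what is moved stays moved. The work goes in short steps, Python scripts to look and compute and a tool call to move; the robot and the scene stay as the last step left them, time stands still between calls to the robot, and variables do not carry over. Pictures are saved under pics/ and viewed, at most 14 in all, crops included, and the job is handed in when it is done.

Besides the shell and the picture viewer there is one more tool, called after "Call:" as a command line: name --argument value ..., lists and objects as JSON in quotes. drive_tool: Moves the arm, as the interface text tells. Its arguments: {"type":"object","properties":{"rows":{"type":"array"},"force":{"type":"number"}},"required":["rows"]}

```bash
mkdir -p pics; cat > h.py <<'E'
import numpy as np, cv2
from rig import manip, eyes, job
def snap(n,f):
    c=eyes.get_calibration(n); im=eyes.get_image(n); cv2.imwrite(f'pics/{f}.png',im[:,:,::-1]); np.savez(f'pics/{f}.npz',K=c['camera_matrix'],V=c['view'],im=im); return im
def ray(f,px,z):
    d=np.load(f'pics/{f}.npz'); K,V=d['K'],d['V']; out=[]
    for (u,v),zz in zip(np.atleast_2d(px),np.broadcast_to(z,len(np.atleast_2d(px)))):
        p=np.linalg.inv(K)@[u,v,1]; dc=np.array([p[0],-p[1],-p[2]]); R=V[:3,:3]; o=-R.T@V[:3,3]; w=R.T@dc
        out.append(o+w*(zz-o[2])/w[2])
    return np.array(out)
def proj(f,P):
    d=np.load(f'pics/{f}.npz'); K,V=d['K'],d['V']; P=np.atleast_2d(P); c=P@V[:3,:3].T+V[:3,3]; c=c*[1,-1,-1]; q=c@K.T; return q[:,:2]/q[:,2:]
def crop(f,x0,y0,x1,y1,s,o):
    im=np.load(f'pics/{f}.npz')['im'][y0:y1,x0:x1,::-1]; cv2.imwrite(f'pics/{o}.png',cv2.resize(im,None,fx=s,fy=s,interpolation=cv2.INTER_CUBIC))
E
python3 - <<'E'
from h import *
print(eyes.get_calibration('top')); print(manip.get_state())
snap('top','top0'); snap('side','side0')
E
```

```text
{'camera_matrix': array([[578.26510334,   0.        , 316.60393381],
       [  0.        , 578.26510334, 246.51491773],
       [  0.        ,   0.        ,   1.        ]]), 'view': array([[ 0.00537938, -0.99997759,  0.00398439,  0.00866235],
       [ 0.98796332,  0.00593065,  0.15457462, -0.50926335],
       [-0.15459479,  0.00310491,  0.98797308, -1.41192341],
       [ 0.        ,  0.        ,  0.        ,  1.        ]])}
{'clock': 0.0, 'qpos': array([ 1.21198011e+00,  2.76607073e-01,  1.50615643e+00,  3.49833888e-05,
        1.36070581e+00, -1.21004690e-01]), 'qd': array([ 0.00086004, -0.00078045,  0.00043957,  0.00053073, -0.000925  ,
       -0.00094682]), 'effort': array([ 8.31664397e-05, -4.16775620e+01, -2.45816481e+01,  6.81533652e-05,
        1.10006603e-02,  2.11638664e-06]), 'position': array([0.13524669, 0.55827268, 0.20972359]), 'ee_rot': array([-2.39576515e-04,  1.18629356e-01,  9.92938163e-01, -9.07394821e-04]), 'contact_force': array([ 0.7960526 , -0.56450546, -0.15128948]), 'moment': array([-0.00644812,  0.01656972, -0.02500658]), 'gripper_force': 0.0, 'width': 0.08539770066886357}
```

View pics/top0.png

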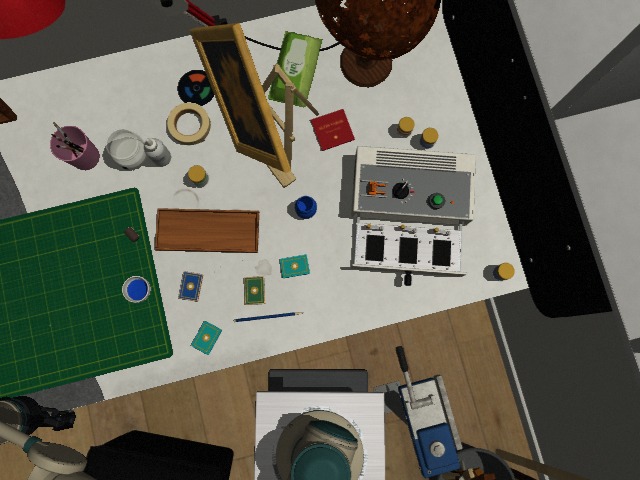

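View pics/side0.png

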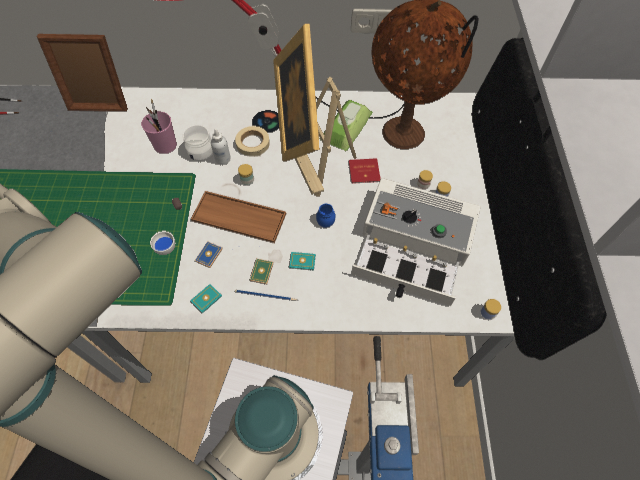

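The top view shows blue panel candidates at (190,286) and, turquoise, at (294,266) and (207,337). The green panel is at (255,291). The red thing at (332,130) is a book, so the red panel seems absent. Next are close crops.

```bash
python3 - <<'E'
from h import *
crop('top0',340,140,480,290,4,'c1')
crop('top0',140,200,320,360,4,'c2')
E
```

```text
(no output)
```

View pics/c1.png

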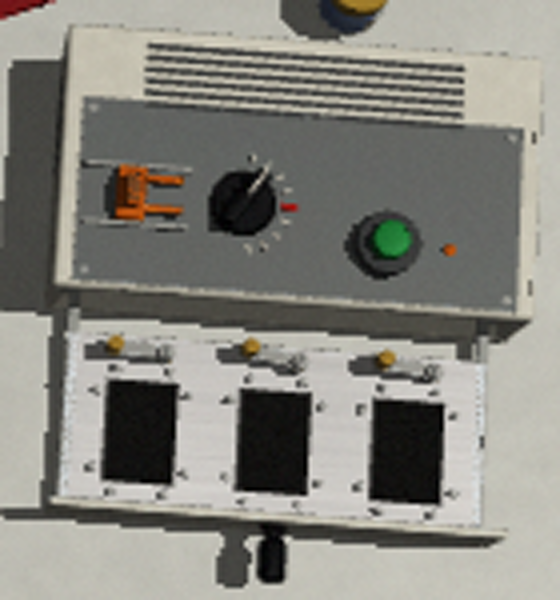

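View pics/c2.png

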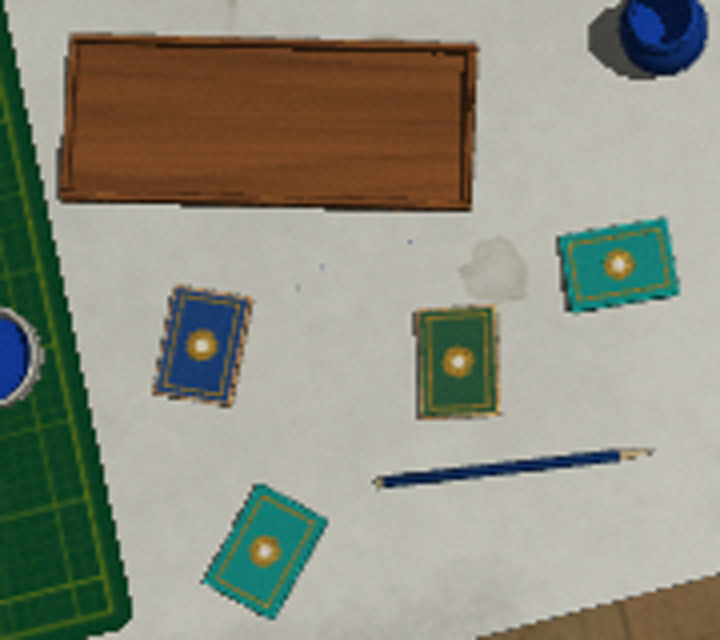

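```bash
python3 - <<'E'
from h import *
def P(c,off,z): return ray('top0',(np.array(c)+.5)/4-.5+off,z)
o1=[340,140];o2=[140,200]
B=P([[70,25],[541,60],[531,322],[55,284]],o1,.075); print('box corners',B.round(4),'c',B.mean(0).round(4))
for a,b in((0,1),(1,2),(2,3),(3,0)): print(np.linalg.norm(B[a]-B[b]).round(4), np.degrees(np.arctan2(*(B[b]-B[a])[[1,0]])).round(2))
N=P([[140,431],[274,442],[406,452]],o1,.02);print('nests',N.round(4))
print('knob',P([[271,557]],o1,.047).round(4))
print('dial axis',P([[242,203]],o1,.081).round(4),'tip',P([[268,165]],o1,.097).round(4),'bar back',P([[222,222]],o1,.097).round(4),'red',P([[290,208]],o1,.075).round(4))
print('lock tab',P([[133,190]],o1,.099).round(4),'btn',P([[394,238]],o1,.09).round(4))
print('studs',P([[116,343],[251,347],[387,357]],o1,.051).round(4),'pivot',P([[165,353],[295,364],[430,373]],o1,.035).round(4))
for n,c,z in(('cured',[[71,34],[477,45],[470,210],[60,201]],.014),('blue',[[177,286],[252,296],[232,407],[154,394]],.008),('green',[[414,311],[495,305],[499,415],[419,418]],.008)):
  W=P(c,o2,z);print(n,W.mean(0).round(4),[(np.linalg.norm(W[i]-W[i-1]).round(3),np.degrees(np.arctan2(*(W[i]-W[i-1])[[1,0]])).round(1)) for i in range(4)])
print('jar',P([[662,33]],o2,.064),'turq',P([[619,265],[265,550]],o2,.008))
E
```

```text
box corners [[ 0.7607 -0.089   0.075 ]
 [ 0.7398 -0.3849  0.075 ]
 [ 0.5719 -0.3725  0.075 ]
 [ 0.594  -0.0788  0.075 ]] c [ 0.6666 -0.2313  0.075 ]
0.2966 -94.04
0.1684 175.78
0.2945 85.69
0.167 -3.5
nests [[ 0.5109 -0.1362  0.02  ]
 [ 0.5044 -0.2213  0.02  ]
 [ 0.4984 -0.3052  0.02  ]]
knob [[ 0.4283 -0.2137  0.047 ]]
dial axis [[ 0.6447 -0.1944  0.081 ]] tip [[ 0.6646 -0.2084  0.097 ]] bar back [[ 0.6285 -0.1796  0.097 ]] red [[ 0.6432 -0.2251  0.075 ]]
lock tab [[ 0.6478 -0.1251  0.099 ]] btn [[ 0.6209 -0.286   0.09  ]]
studs [[ 0.5618 -0.1184  0.051 ]
 [ 0.5598 -0.203   0.051 ]
 [ 0.5539 -0.2881  0.051 ]] pivot [[ 0.5587 -0.1509  0.035 ]
 [ 0.5521 -0.2331  0.035 ]
 [ 0.5468 -0.3185  0.035 ]]
cured [0.554  0.2927 0.014 ] [(np.float64(0.109), np.float64(-0.9)), (np.float64(0.262), np.float64(-91.2)), (np.float64(0.108), np.float64(178.8)), (np.float64(0.261), np.float64(89.1))]
blue [0.4108 0.3305 0.008 ] [(np.float64(0.07), np.float64(-9.7)), (np.float64(0.048), np.float64(-97.3)), (np.float64(0.071), np.float64(171.8)), (np.float64(0.05), np.float64(80.9))]
green [0.4013 0.17   0.008 ] [(np.float64(0.068), np.float64(4.1)), (np.float64(0.052), np.float64(-85.4)), (np.float64(0.07), np.float64(-176.8)), (np.float64(0.05), np.float64(92.5))]
jar [[0.60272144 0.04078008 0.064     ]] turq [[0.46380719 0.06791047 0.008     ]
 [0.2830136  0.28727854 0.008     ]]
```

Call:
drive_tool --rows '[[[0, 0, -0.054], [3.3, -4.5, 0.6], 8.5], [[0, 0, -0.054], [3.3, -4.5, 0.6], 8.5], [[0, 0, -0.054], [3.3, -4.5, 0.6], 8.5], [[0, 0, -0.054], [3.3, -4.5, 0.6], 8.5], [[0, 0, -0.054], [3.3, -4.5, 0.6], 8.5], [[0, 0, -0.054], [3.3, -4.5, 0.6], 8.5], [[0, 0, -0.054], [3.3, -4.5, 0.6], 8.5], [[0, 0, -0.054], [3.3, -4.5, 0.6], 8.5]]'

```text
clock: 1.1
position: [0.4, 0.1972, 0.2586]
ee_rot: [-0.0, 0.33, 0.944, 0.0]
contact_force: [0.5, 0.2, -0.8]
width: 0.0849
gripper_force: 0.0
```

Call:
drive_tool --rows '[[[0, 0, 0], [0, -5.5, 0], 4], [[0, 0, 0], [0, -5.5, 0], 4], [[0, 0, 0], [0, -5.5, 0], 4], [[0, 0, 0], [1, -5.5, 0], 4], [[0, 0, 0], [3, -5.5, 0], 4], [[0, 0, 0], [5, -5.5, 0], 4], [[0, 0, 0], [5, -3, 0], 4], [[0, 0, 0], [4.6, 0, 0], 4]]'

```text
clock: 2.1
position: [0.5787, -0.1552, 0.2577]
ee_rot: [-0.0, 0.33, 0.944, -0.0]
contact_force: [-0.5, -1.0, 0.1]
width: 0.0396
gripper_force: 0.0
```

```bash
python3 - <<'E'
from h import *
s=manip.get_state();print(s['position'],s['ee_rot'],s['clock'])
snap('wrist','w1'); c=np.load('pics/w1.npz'); print(c['K'],-c['V'][:3,:3].T@c['V'][:3,3])
E
```

```text
[ 0.57867479 -0.15518136  0.25771908] [-3.48151146e-04  3.30476860e-01  9.43813928e-01 -4.39148887e-04] 2.1
[[345.90759785   0.         315.21679603]
 [  0.         345.90759785 240.39817861]
 [  0.           0.           1.        ]] [ 0.51735767 -0.10589436  0.42133378]
```

View pics/w1.png

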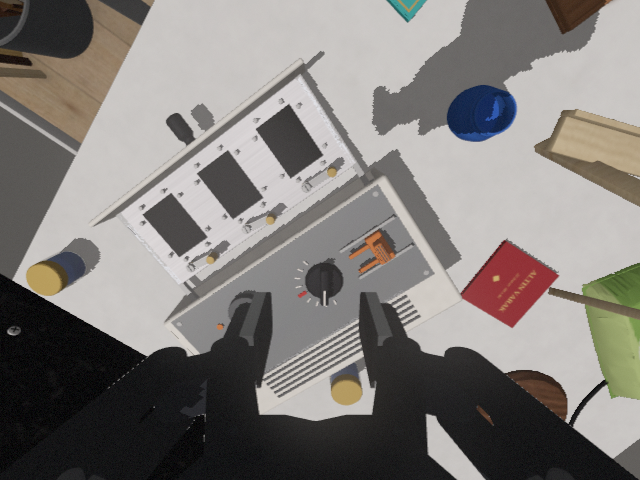

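Wrist view shows the dial at (324,279) with the pointer tip at (325,303), the red mark at (303,294) and the orange tab around (375,243). Nests are at (290,141), (229,184), (173,224).

```bash
python3 - <<'E'
from h import *
crop('w1',260,200,440,335,4.4,'c3')
r=lambda p,z:ray('w1',p,z).round(4)
print('dial',r([324,279],.081),'red',r([303,294],.075),'box FL,BL,FR',r([[385,178],[462,295],[166,322]],.075))
print('nests',r([[290,141],[229,184],[173,224]],.02),'studs',r([[332,172],[271,219],[211,260]],.051),'knob',r([180,127],.047))
E
```

```text
dial [[ 0.6432 -0.1948  0.081 ]] red [[ 0.6452 -0.2258  0.075 ]] box FL,BL,FR [[ 0.5971 -0.0814  0.075 ]
 [ 0.756  -0.0887  0.075 ]
 [ 0.5752 -0.3703  0.075 ]]
nests [[ 0.51   -0.1367  0.02  ]
 [ 0.5027 -0.2227  0.02  ]
 [ 0.4959 -0.3082  0.02  ]] studs [[ 0.5625 -0.1198  0.051 ]
 [ 0.561  -0.2038  0.051 ]
 [ 0.5548 -0.2894  0.051 ]] knob [[ 0.4293 -0.2142  0.047 ]]
```

View pics/c3.png

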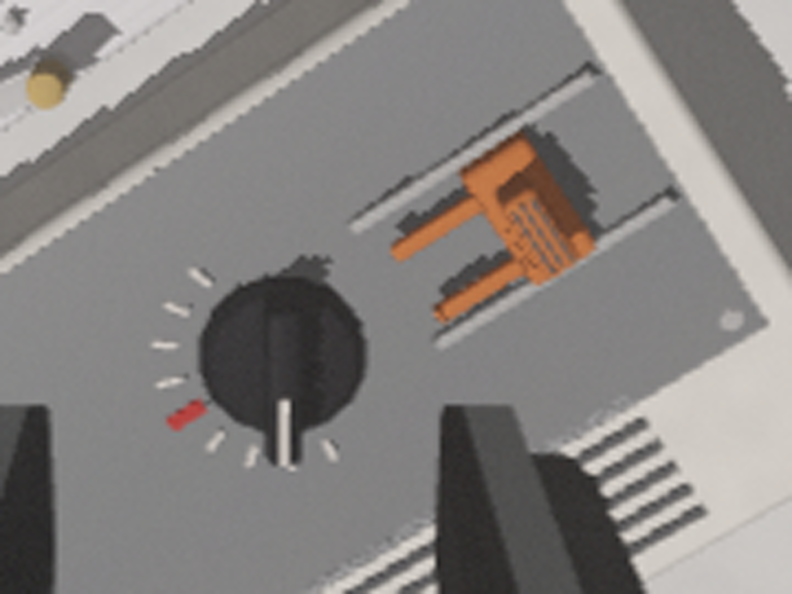

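The bar is vertical in the picture, so it lies along the tool's x axis and the jaws already straddle it. The red mark is about 55.6° further clockwise.

Call:
drive_tool --rows '[[[0, 0, 0], [3.3, -2, -3], 4], [[0, 0, 0], [3.2, -2, -4], 4], [[0, 0, 0], [0, 0, -4], 4], [[0, 0, 0], [0, 0, -3.6], 4], [[0, 0, 0], [0, 0, -1.8], 4], [[0, 0, 0], [0, 0, 0], 0.5], [[0, 0, 0], [0, 0, 0], 0.5], [[0, 0, 0], [0, 0, 0], 0.5]]' --force 40

```text
clock: 3.15
position: [0.6435, -0.1927, 0.0966]
ee_rot: [0.002, 0.329, 0.944, -0.0]
contact_force: [0.1, 0.9, -0.5]
width: 0.0053
gripper_force: 0.0
```

```bash
python3 - <<'E'
from h import *
s=manip.get_state();print(s['position'],s['width'],s['gripper_force'],s['contact_force'])
snap('wrist','w2');crop('w2',220,180,420,330,4,'c4')
E
```

```text
[ 0.64353961 -0.19267974  0.09661689] 0.005256652745689571 0.0 [ 0.05153698  0.88021341 -0.51803962]
```

View pics/c4.png

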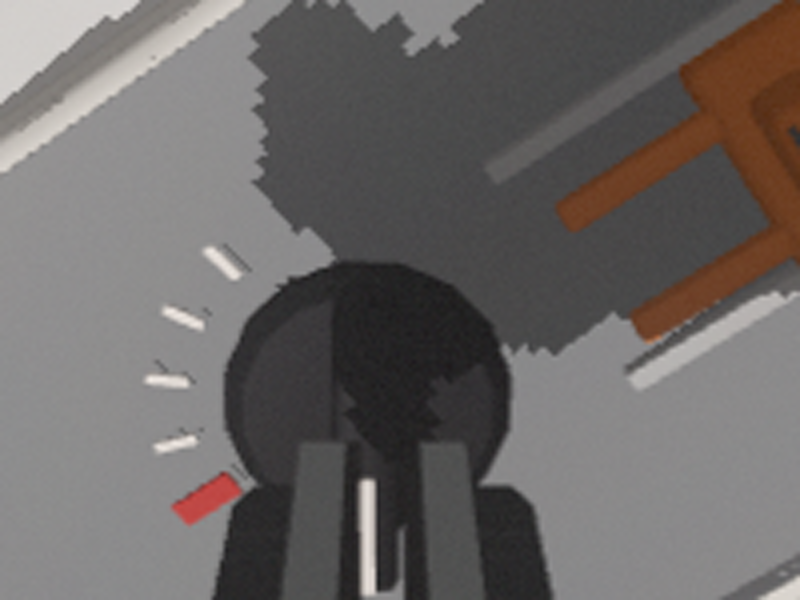

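```bash
python3 - <<'E'
from h import *
p=np.array([.6435,-.1927]);t=np.radians(-38.6);d=np.array([np.cos(t),np.sin(t)])
for z in(.081,.0856,.097,.11,.13):
  for k in(-.02,-.011,0,.011,.02): print(z,k,((proj('w2',[*(p+k*d),z])-[220,180])*4).round(0))
r=lambda x,y,z:ray('w2',[220+x/4,180+y/4],z).round(4)
print('dial',r(368,395,.078),'tip line',r(368,590,.097), r(368,480,.097))
E
```

```text
0.081 -0.02 [[381. 246.]]
0.081 -0.011 [[380. 307.]]
0.081 0 [[380. 381.]]
0.081 0.011 [[380. 451.]]
0.081 0.02 [[380. 507.]]
0.0856 -0.02 [[381. 257.]]
0.0856 -0.011 [[380. 320.]]
0.0856 0 [[380. 394.]]
0.0856 0.011 [[380. 466.]]
0.0856 0.02 [[380. 523.]]
0.097 -0.02 [[381. 286.]]
0.097 -0.011 [[380. 352.]]
0.097 0 [[380. 431.]]
0.097 0.011 [[380. 506.]]
0.097 0.02 [[380. 566.]]
0.11 -0.02 [[381. 324.]]
0.11 -0.011 [[380. 395.]]
0.11 0 [[380. 478.]]
0.11 0.011 [[380. 558.]]
0.11 0.02 [[380. 621.]]
0.13 -0.02 [[381. 396.]]
0.13 -0.011 [[381. 475.]]
0.13 0 [[380. 567.]]
0.13 0.011 [[380. 655.]]
0.13 0.02 [[379. 724.]]
dial [[ 0.6452 -0.1963  0.078 ]] tip line [[ 0.6611 -0.2087  0.097 ]] [[ 0.6481 -0.1984  0.097 ]]
```

The pads have closed over air: the bar sits off-centre between them and lower. I'll re-centre, go lower and close again.

Call:
drive_tool --rows '[[[0, 0, 0], [0.15, -0.3, 0], 3], [[0, 0, 0], [0, 0, 0], 3], [[0, 0, 0], [0, 0, -0.5], 3], [[0, 0, 0], [0, 0, 0], 0], [[0, 0, 0], [0, 0, 0], 0], [[0, 0, 0], [0, 0, 0], 0]]'

```text
clock: 3.95
position: [0.644, -0.1952, 0.0896]
ee_rot: [0.0, 0.329, 0.944, 0.0]
contact_force: [-0.9, 0.2, 1.0]
width: 0.0001
gripper_force: 0.0
```

```bash
python3 - <<'E'
from h import *
snap('wrist','w3');snap('top','t3');a=np.load('pics/w3.npz')['im'][150:350,200:440,::-1];b=np.load('pics/t3.npz')['im'][140:260,350:480,::-1]
a=cv2.resize(a,(600,500),interpolation=2)
cv2.imwrite('pics/c5.png',a)
print(eyes.get_calibration('wrist')['view'].round(3))
E
```

```text
[[ 0.621  0.784 -0.    -0.247]
 [-0.746  0.59  -0.309  0.599]
 [-0.242  0.192  0.951 -0.072]
 [ 0.     0.     0.     1.   ]]
```

View pics/c5.png

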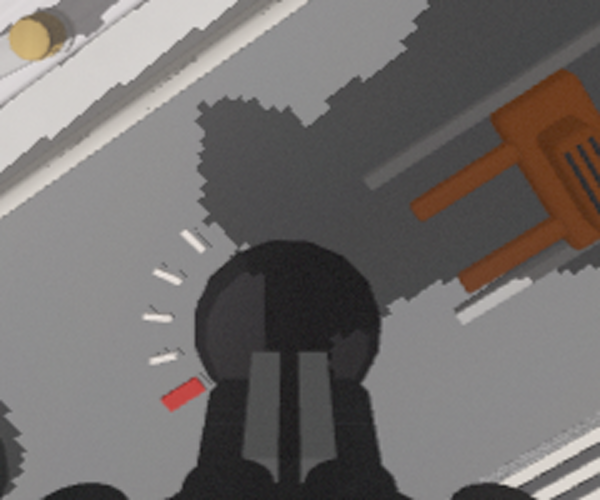

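Call:
drive_tool --rows '[[[0, 0, 0], [0, 0, 0], 2.5], [[0, 0, 0], [0, 0, 0], 2.5], [[0, 0, 0], [0, 0, -0.4], 2.5], [[0, 0, 0], [0, 0, -0.4], 2.5], [[0, 0, 0], [0, 0, 0], 0.5], [[0, 0, 0], [0, 0, 0], 0.5], [[0, 0, 0], [0, 0, 0], 0.5]]'

```text
clock: 4.92
position: [0.6441, -0.1953, 0.0818]
ee_rot: [0.0, 0.329, 0.944, 0.0]
contact_force: [1.0, 0.3, 0.0]
width: 0.005
gripper_force: 0.0
```

Call:
drive_tool --rows '[[[0, 0, 0], [0, 0, 0], 2.5], [[0, 0, 0], [0, 0, 0], 2.5], [[0, 0, 0], [0, 0, -0.4], 2.5], [[0, 0, 0], [0, 0, -0.3], 2.5], [[0, 0, 0], [0, 0, 0], 0.5], [[0, 0, 0], [0, 0, 0], 0.5], [[0, 0, 0], [0, 0, 0], 0.5]]'

```text
clock: 5.8
position: [0.6434, -0.1953, 0.0742]
ee_rot: [-0.001, 0.329, 0.944, -0.0]
contact_force: [-1.5, -0.8, -2.3]
width: 0.0065
gripper_force: 39.0
```

Call:
drive_tool --rows '[[[0, 0, 0], [0, 0, 0], 2.5], [[0, 0, 0], [0, 0, 0], 2.5], [[0, 0, 0], [0, 0, -0.4], 2.5], [[0, 0, 0], [0, 0, -0.4], 2.5], [[0, 0, 0], [0, 0, 0], 0.5], [[0, 0, 0], [0, 0, 0], 0.5], [[0, 0, 0], [0, 0, 0], 0.5]]'

```text
clock: 6.68
position: [0.6434, -0.1952, 0.0662]
ee_rot: [-0.001, 0.329, 0.944, -0.0]
contact_force: [-0.9, -1.0, -2.4]
width: 0.0077
gripper_force: 42.7
```

```bash
python3 - <<'E'
from h import *
snap('wrist','w4');snap('side','s4')
a=np.load('pics/w4.npz')['im'][150:350,200:440,::-1]
b=np.load('pics/s4.npz')['im'][100:300,330:490,::-1]
cv2.imwrite('pics/c6.png',np.hstack([cv2.resize(a,(432,360),interpolation=2),cv2.resize(b,(288,360),interpolation=2)]))
E
```

```text
(no output)
```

View pics/c6.png

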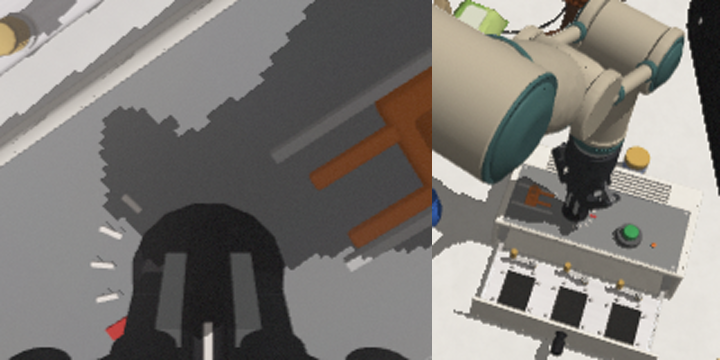

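Gripped now; the fingertips evidently sit about 2 cm higher than the nominal tool figure. Turning clockwise 0.97 rad.

Call:
drive_tool --rows '[[[0, 0, -0.14], [0, 0, 0], 0.5], [[0, 0, -0.14], [0, 0, 0], 0.5], [[0, 0, -0.14], [0, 0, 0], 0.5], [[0, 0, -0.14], [0, 0, 0], 0.5], [[0, 0, -0.14], [0, 0, 0], 0.5], [[0, 0, -0.14], [0, 0, 0], 0.5], [[0, 0, -0.13], [0, 0, 0], 0.5], [[0, 0, 0], [0, 0, 0], 0.5]]'

```text
clock: 7.78
position: [0.6455, -0.1944, 0.0662]
ee_rot: [0.001, 0.731, 0.683, 0.002]
contact_force: [4.2, 2.1, -6.6]
width: 0.0078
gripper_force: 42.2
```

Call:
drive_tool --rows '[[[0, 0, 0], [0, 0, 0], 3], [[0, 0, 0], [0, 0, 0], 3], [[0, 0, 0], [0, 0, 2], 3], [[0, 0, 0], [0, 0, 5], 3], [[0, 0, 0], [-3, -2, 5], 2], [[0, 0, 0], [-2, 0, 1], 2]]'

```text
clock: 8.52
position: [0.5947, -0.2177, 0.2015]
ee_rot: [0.004, 0.731, 0.682, 0.001]
contact_force: [-0.6, 0.8, 0.4]
width: 0.0202
gripper_force: 0.0
```

```bash
python3 - <<'E'
from h import *
s=manip.get_state();print(s['position'],s['ee_rot'])
snap('wrist','w5');snap('top','t5')
d=proj('w5',[.644,-.195,.085])[0];print(d)
x,y=int(d[0]),int(d[1])
a=np.load('pics/w5.npz')['im'][y-60:y+60,x-90:x+110,::-1]
cv2.imwrite('pics/c7.png',cv2.resize(a,(800,480),interpolation=2))
print(x-90,y-60)
E
```

```text
[ 0.5946984  -0.21767695  0.20146719] [0.00415462 0.7312905  0.68205295 0.00084999]
[371.97584567 195.50197345]
281 135
```

View pics/c7.png

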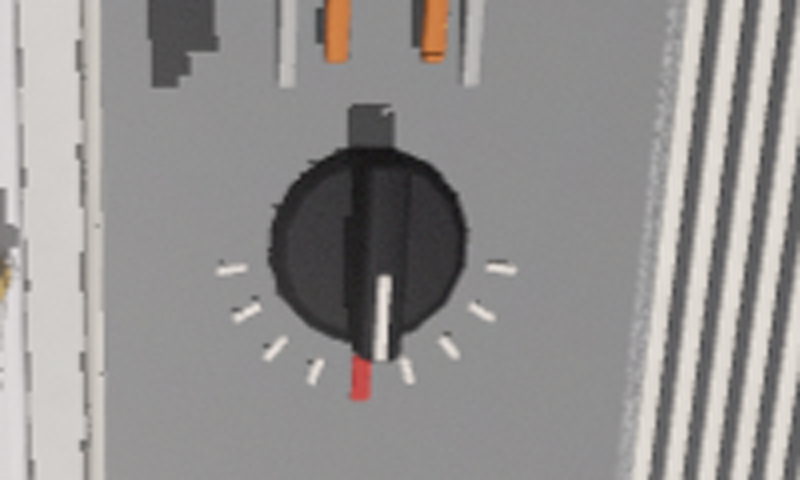

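```bash
python3 - <<'E'
from h import *
r=lambda x,y,z:ray('w5',[281+x/4-.4,135+y/4-.4],z)[0]
ang=lambda a,b:np.degrees(np.arctan2(*(b-a)[[1,0]])).round(1)
ax=r(369,248,.078);pt=r(381,358,.097);p0=r(384,278,.097);rd=r(361,380,.075)
print(ax,pt,p0,rd,'pointer',ang(p0,pt),'axis->tip',ang(ax,pt),'red',ang(ax,rd),'red r',np.linalg.norm((rd-ax)[:2]))
print('box x-edges',ang(r(97,0,.075),r(104,480,.075)),'rails',ang(r(280,0,.077),r(287,88,.077)),ang(r(478,0,.077),r(470,88,.077)),'prongs tips',r(337,62,.085),r(432,60,.085))
s=manip.get_state()['ee_rot'];print('tool',2*np.degrees(np.arctan2(s[2],s[1]))-90)
E
```

```text
[ 0.64583146 -0.19740663  0.078     ] [ 0.64477398 -0.21601225  0.097     ] [ 0.6456049 -0.1996745  0.097    ] [ 0.64406443 -0.22709165  0.075     ] pointer -92.9 axis->tip -93.3 red -93.4 red r 0.029737558404238185
box x-edges -93.6 rails -87.4 -95.0 prongs tips [ 0.63906885 -0.15858048  0.085     ] [ 0.65769237 -0.15950465  0.085     ]
tool -4.012616705783387
```

Pointer direction is about −93° and the red mark −93.4°, so the dial is set. Now I'll push the lock with closed fingers.

Call:
drive_tool --rows '[[[0, 0, 0], [1.9, 3.8, 0], 0], [[0, 0, 0], [1.9, 3.8, 0], 0], [[0, 0, 0], [1.9, 3.8, 0], 0], [[0, 0, 0], [0, 0, -4], 0], [[0, 0, 0], [0, 0, -4], 0], [[0, 0, 0], [0, 0, -4], 0], [[0, 0, 0], [0, 0, -1], 0], [[0, 0, 0], [0, 0, 0], 0]]'

```text
clock: 9.62
position: [0.6506, -0.1009, 0.0655]
ee_rot: [-0.001, 0.731, 0.682, -0.001]
contact_force: [0.3, 0.9, 0.8]
width: 0.0003
gripper_force: 0.0
```

Call:
drive_tool --rows '[[[0, 0, 0], [-0.1, -1, 0], 0], [[0, 0, 0], [-0.1, -1, 0], 0], [[0, 0, 0], [-0.05, -0.7, 0], 0], [[0, 0, 0], [0, -0.4, 0], 0], [[0, 0, 0], [0, 0, 0], 0]]'

```text
clock: 10.25
position: [0.6483, -0.133, 0.0668]
ee_rot: [0.0, 0.731, 0.682, -0.0]
contact_force: [0.4, 0.3, 0.3]
width: 0.0002
gripper_force: 0.0
```

Call:
drive_tool --rows '[[[0, 0, 0], [0, -0.4, 0], 0], [[0, 0, 0], [0, -0.3, 0], 0], [[0, 0, 0], [0, 0, 0], 0]]'

```text
clock: 10.62
position: [0.6483, -0.1394, 0.0664]
ee_rot: [-0.0, 0.731, 0.682, -0.0]
contact_force: [-1.0, 1.9, -2.1]
width: -0.0001
gripper_force: 0.1
```

Call:
drive_tool --rows '[[[0, 0, 0], [0, -0.3, 0], 0], [[0, 0, 0], [0, -0.3, 0], 0], [[0, 0, 0], [0, 0, 0], 0]]'

```text
clock: 11.0
position: [0.6483, -0.1395, 0.0665]
ee_rot: [-0.004, 0.732, 0.682, 0.003]
contact_force: [0.8, 12.5, 2.2]
width: 0.0002
gripper_force: 6.4
```

The lock hit its end stop (12 N), where expected. I'll back off and touch the box top to find the true fingertip offset.

Call:
drive_tool --rows '[[[0, 0, 0], [0, 0.6, 0], 0], [[0, 0, 0], [0, 2, 0], 0], [[0, 0, 0], [0, 2, 0], 0], [[0, 0, 0], [0, 0, -0.6], 0], [[0, 0, 0], [0, 0, -0.5], 0], [[0, 0, 0], [0, 0, -0.3], 0], [[0, 0, 0], [0, 0, 0], 0]]'

```text
clock: 11.88
position: [0.6483, -0.0993, 0.0544]
ee_rot: [-0.0, 0.731, 0.682, 0.0]
contact_force: [-2.3, 2.5, 9.9]
width: 0.0
gripper_force: 5.2
```

Box top (75 mm) was touched at TCP z 54 mm, so the closed tips stand 20 mm above the reported TCP height. Off to the green panel.

Call:
drive_tool --rows '[[[0, 0, 0], [0, 0, 6], 2], [[0, 0, 0], [0, 0, 6], 5], [[0, 0, 0.142], [-4, 0, 4], 8], [[0, 0, 0.142], [-6, 0, 2], 8], [[0, 0, 0.142], [-6, 0, 0], 8], [[0, 0, 0.142], [-6, 0, 0], 8], [[0, 0, 0.142], [-2, 5, 0], 8], [[0, 0, 0.142], [-1, 5.5, 0], 8]]'

```text
clock: 12.88
position: [0.3979, 0.0053, 0.2325]
ee_rot: [0.001, 0.384, 0.923, 0.0]
contact_force: [0.7, -0.1, 0.8]
width: 0.0798
gripper_force: 0.0
```

Call:
drive_tool --rows '[[[0, 0, 0.142], [0, 5.5, 0], 8], [[0, 0, 0.142], [0, 5.5, 0], 8], [[0, 0, 0.142], [0, 5.5, 0], 8], [[0, 0, 0.142], [0, 0, 0], 8], [[0, 0, 0.142], [0, 0, 0], 8], [[0, 0, 0.142], [0, 0, 0], 8], [[0, 0, 0], [0, 0, 0], 8]]'

```text
clock: 13.75
position: [0.3993, 0.1703, 0.2321]
ee_rot: [-0.0, -0.031, 1.0, -0.0]
contact_force: [0.0, -0.2, 0.0]
width: 0.0802
gripper_force: 0.0
```

```bash
cat >> h.py <<'E'
def blobs(f,lo,hi,z,amin=150,amax=1e5):
    im=np.load(f'pics/{f}.npz')['im']; h=cv2.cvtColor(im,cv2.COLOR_RGB2HSV); m=cv2.inRange(h,np.array(lo),np.array(hi))
    m=cv2.morphologyEx(m,cv2.MORPH_CLOSE,np.ones((7,7)))
    out=[]
    for c in cv2.findContours(m,cv2.RETR_EXTERNAL,cv2.CHAIN_APPROX_NONE)[0]:
        if amin<cv2.contourArea(c)<amax:
            w=ray(f,c[:,0,:].astype(float),z)[:,:2]; r=cv2.minAreaRect((w*1000).astype(np.float32))
            b=cv2.boxPoints(r); e=[b[1]-b[0],b[2]-b[1]]; L=max(e,key=np.linalg.norm); a=np.degrees(np.arctan2(L[1],L[0])); a=(a+90)%180-90
            out.append((np.round(np.array(r[0])/1000,4),np.round(sorted(r[1]),1),round(a,1),np.round(cv2.minAreaRect(c)[0])))
    return out
BL=((108,90,40),(125,255,255)); GR=((50,60,30),(80,255,160)); TU=((82,90,50),(95,255,255)); DK=((0,0,0),(180,255,50))
E
python3 - <<'E'
from h import *
s=manip.get_state();print(s['position'],s['ee_rot'],s['clock'])
snap('wrist','w6');snap('top','t6')
for f in('w6','t6','top0'):
  for n,c in(('B',BL),('G',GR)):
    for b in blobs(f,*c,.008,300 if f=='w6' else 200,20000): print(f,n,*b)
for f in('w1','w5','t6'):
    for b in blobs(f,*DK,.02,200,4000): 
        if abs(b[1][0]-48)<14: print(f,'nest',*b)
E
```

```text
[0.39929814 0.17030874 0.23214471] [-7.88308643e-05 -3.09428396e-02  9.99521142e-01 -1.47019908e-04] 13.75
w6 B [0.4042 0.4704] [41.1 51.6] -33.6 [574. 221.]
w6 B [0.4106 0.3298] [45.1 65.2] -9.2 [453. 219.]
w6 B [0.3337 0.1383] [  6.1 147.1] -83.4 [290. 139.]
w6 G [0.4007 0.167 ] [44.1 63.5] 3.6 [312. 202.]
t6 B [ 0.0139 -0.2792] [ 87.5 108.2] 14.4 [435. 450.]
t6 B [0.4026 0.4658] [50.7 50.8] -89.7 [137. 289.]
t6 B [0.6183 0.0411] [56.  56.8] 27.4 [305. 207.]
t6 G [0.2825 0.2873] [39.  61.8] -27.8 [206. 337.]
t6 G [0.4642 0.0689] [39.3 62.7] -80.1 [294. 266.]
top0 B [ 0.0145 -0.28  ] [ 89.1 107.3] 12.9 [435. 450.]
top0 B [0.4024 0.4671] [48.  51.3] 2.9 [136. 289.]
top0 B [0.4112 0.3322] [45.5 65.2] -9.2 [190. 286.]
top0 B [0.6183 0.0411] [56.  56.8] 27.4 [305. 207.]
top0 G [0.2841 0.2896] [44.7 61.1] -27.8 [205. 337.]
top0 G [0.4018 0.1695] [44.9 64.5] 5.1 [254. 290.]
top0 G [0.4643 0.0682] [39.3 61.2] -80.1 [294. 266.]
w1 nest [ 0.6685 -0.2082] [37.4 48.9] -10.3 [327. 279.]
w5 nest [ 0.656  -0.2078] [45.6 48.6] -50.8 [374. 194.]
t6 nest [1.806e-01 1.000e-04] [ 52.8 224.1] -89.7 [320. 380.]
t6 nest [0.429  0.3705] [ 60.4 157.8] 43.1 [174. 279.]
t6 nest [ 0.5106 -0.1361] [43.1 63.8] -4.8 [375. 248.]
t6 nest [ 0.5068 -0.3063] [43.3 80.1] -1.7 [442. 250.]
t6 nest [ 0.5123 -0.2213] [42.8 79.3] -3.7 [408. 247.]
t6 nest [ 0.6644 -0.2037] [51.5 52.2] -25.6 [400. 189.]
t6 nest [0.8719 0.827 ] [41.9 69.9] 5.1 [  8. 110.]
t6 nest [1.1386 0.3148] [ 36.5 118.8] 70.2 [206.  18.]
```

Green panel is at (0.401, 0.168), yaw +3.6°; blue at (0.411, 0.330), yaw −9°. Picking green.

Call:
drive_tool --rows '[[[0, 0, 0], [0.15, -0.2, -5.5], 7], [[0, 0, 0], [0, 0, -5.5], 7], [[0, 0, 0], [0, 0, -5], 6.5], [[0, 0, 0], [0, 0, -4], 6.5], [[0, 0, 0], [0, 0, -3], 6.5], [[0, 0, 0], [0, 0, -1.5], 6.5], [[0, 0, 0], [0, 0, -0.7], 6.5], [[0, 0, 0], [0, 0, 0], 6.5]]' --force 40

```text
clock: 14.85
position: [0.4008, 0.1686, -0.0197]
ee_rot: [-0.0, -0.032, 1.0, 0.0]
contact_force: [0.7, 0.2, -0.1]
width: 0.0648
gripper_force: 0.0
```

Call:
drive_tool --rows '[[[0, 0, 0], [0, 0, 0], 4], [[0, 0, 0], [0, 0, 0], 4], [[0, 0, 0], [0, 0, 0], 4], [[0, 0, 0], [0, 0, 0], 4]]'

```text
clock: 15.35
position: [0.4014, 0.1688, -0.0186]
ee_rot: [0.001, -0.032, 0.999, 0.0]
contact_force: [-0.9, -1.1, 6.1]
width: 0.0481
gripper_force: 41.1
```

Call:
drive_tool --rows '[[[0, 0, 0], [0, 0, 3], 4], [[0, 0, 0], [0, 0, 5], 4], [[0, 0, 0], [0, 0, 4], 4], [[0, 0, -0.027], [0, -5, 0], 4], [[0, 0, -0.027], [0, -5.5, 0], 4], [[0, 0, -0.027], [1, -5.5, 0], 4], [[0, 0, -0.027], [2, -5.5, 0], 4], [[0, 0, -0.027], [2, -5.5, 0], 4]]'

```text
clock: 16.35
position: [0.4511, -0.1031, 0.101]
ee_rot: [0.001, 0.036, 0.999, -0.0]
contact_force: [0.0, -0.0, -0.4]
width: 0.0481
gripper_force: 41.6
```

Call:
drive_tool --rows '[[[0, 0, 0], [2, -5.5, 0], 4], [[0, 0, 0], [2, -4, 0], 4], [[0, 0, 0], [1.2, -2.5, 0], 4], [[0, 0, 0], [0, 0, 0], 4], [[0, 0, 0], [0, 0, 0], 4]]'

```text
clock: 16.98
position: [0.5017, -0.2203, 0.1002]
ee_rot: [-0.001, 0.035, 0.999, 0.001]
contact_force: [-0.0, 0.8, -0.6]
width: 0.0481
gripper_force: 41.6
```

```bash
python3 - <<'E'
from h import *
s=manip.get_state();print(s['position'],s['ee_rot'],s['clock'],s['width'])
snap('wrist','w7');cv2.imwrite('pics/w7b.png',cv2.resize(np.load('pics/w7.npz')['im'][60:400,100:560,::-1],(800,591),interpolation=2))
for b in blobs('w7',*GR,s['position'][2]+.025+.006,500,60000): print(b)
E
```

```text
[ 0.50174323 -0.22025488  0.10022677] [-5.99623738e-04  3.54803140e-02  9.99369996e-01  6.30961182e-04] 16.975 0.048126614590879614
(array([ 0.4991, -0.2203]), array([44.1, 63.1]), np.float32(-4.1), array([315., 309.]))
```

View pics/w7b.png

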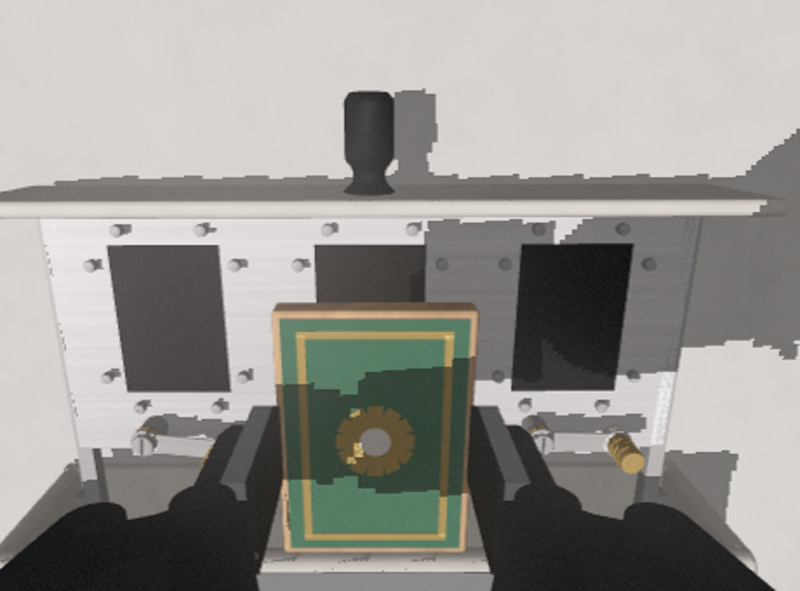

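Picture: green panel held squarely. Pins of the nests are clear: middle nest's front side pins at crop (298,265) and (441,265). Fitting the nest frame to the pins now.

```bash
python3 - <<'E'
from h import *
from scipy.optimize import least_squares
s=.5 
pins={2:dict(a=(90,265),b=(236,265),c=(107,377),d=(244,377),e=(117,230),f=(202,230),g=(140,407),h=(217,407)),
0:dict(a=(505,265),b=(648,265),c=(498,377),d=(634,377),e=(540,229),f=(623,229),g=(525,406),h=(602,406)),
1:dict(a=(298,265),b=(441,265),e=(330,230),f=(414,229))}
loc=dict(a=(-25,-1),b=(-25,1),c=(25,-1),d=(25,1),e=(-1,-17),f=(-1,17),g=(1,-17),h=(1,17))
W=[];L=[]
for n,ps in pins.items():
  for k,p in ps.items():
    w=ray('w7',[100+p[0]/1.739-.3,60+p[1]/1.739-.3],.025)[0][:2]
    x,y=loc[k]
    W.append(w);L.append((n,k,x,y))
def res(q):
  cx,cy,th,rs=q;R=np.array([[np.cos(th),-np.sin(th)],[np.sin(th),np.cos(th)]]);o=[]
  for w,(n,k,x,y) in zip(W,L):
    if k in'abcd': y=y*(27+rs)
    else: x=x*(37+rs)
    o+=list(([cx,cy]+R@[x,y+(1-n)*85])/1-w*1000)
  return np.array(o)
r=least_squares(res,[503,-222,-.07,1.5]);q=r.x;print(q[:2],np.degrees(q[2]),q[3],np.abs(r.fun).max(),r.fun.std())
t=q[2]
for n in range(3): print(n,(q[:2]+np.array([-np.sin(t),np.cos(t)])*85*(1-n)).round(1))
st=manip.get_state()['position']
for z in(.119,.124,.129,.133): 
  c=[ray('w7',[100+x/1.739-.3,60+y/1.739-.3],z)[0] for x,y in((274,312),(476,312),(463,549),(287,549))];c=np.array(c)
  print(z,c.mean(0),np.linalg.norm(c[1]-c[0]),np.linalg.norm(c[2]-c[1]),np.degrees(np.arctan2(*((c[1]+c[0]-c[2]-c[3])[[1,0]]))))
E
```

```text
[ 503.88998187 -222.2514861 ] -4.008813800574859 2.224930593663836 1.3453271657670172 0.5583590974644291
0 [ 509.8 -137.5]
1 [ 503.9 -222.3]
2 [ 497.9 -307. ]
0.119 [ 0.50543046 -0.22063403  0.119     ] 0.05107996617161762 0.07206983897966497 175.94680663387368
0.124 [ 0.50259996 -0.22043957  0.124     ] 0.049317663143682466 0.06958336717915636 175.94680663387368
0.129 [ 0.49976947 -0.2202451   0.129     ] 0.04755536011574732 0.06709689537864777 175.94680663387368
0.133 [ 0.49750507 -0.22008953  0.133     ] 0.046145517693399224 0.06510771793824083 175.94680663387365
```

Shift needed: +0.7 mm x, −1.8 mm y, then down about 9.8 cm.

Call:
drive_tool --rows '[[[0, 0, 0], [0.07, -0.18, -3], 4], [[0, 0, 0], [0, 0, -3], 4], [[0, 0, 0], [0, 0, -2], 4], [[0, 0, 0], [0, 0, -1], 4], [[0, 0, 0], [0, 0, -0.6], 4], [[0, 0, 0], [0, 0, -0.4], 4], [[0, 0, 0], [0, 0, 0], 4]]'

```text
clock: 17.9
position: [0.5041, -0.223, 0.0015]
ee_rot: [0.001, 0.035, 0.999, -0.0]
contact_force: [-0.1, 0.3, 3.1]
width: 0.0483
gripper_force: 42.0
```

Call:
drive_tool --rows '[[[0, 0, 0], [0, 0, 0], 6.2], [[0, 0, 0], [0, 0, 0], 6.2], [[0, 0, 0], [0, 0, 2], 6.2], [[0, 0, 0], [0, 0, 5], 6.2], [[0, 0, 0], [-1.5, 1, 5], 7], [[0, 0, 0], [-3, 4, 5], 8], [[0, 0, 0], [-3, 5.3, 3], 8], [[0, 0, 0], [-1.5, 6, 1], 8]]'

```text
clock: 18.9
position: [0.4191, -0.0686, 0.2042]
ee_rot: [0.002, 0.037, 0.999, -0.001]
contact_force: [0.8, 1.8, 0.0]
width: 0.08
gripper_force: 0.0
```

Call:
drive_tool --rows '[[[0, 0, -0.04], [0, 6, 0], 8], [[0, 0, -0.045], [0, 6, 0], 8], [[0, 0, 0], [0, 6, 0], 8], [[0, 0, 0], [0, 6, 0], 8], [[0, 0, 0], [0, 6, 0], 8], [[0, 0, 0], [-0.3, 6, 0], 8], [[0, 0, 0], [0, 2.5, 0], 8], [[0, 0, 0], [0, 0, 0], 8]]'

```text
clock: 19.9
position: [0.416, 0.3174, 0.2017]
ee_rot: [-0.0, 0.076, 0.997, -0.0]
contact_force: [0.3, -0.5, -0.3]
width: 0.0801
gripper_force: 0.0
```

```bash
python3 - <<'E'
from h import *
s=manip.get_state();print(s['position'],s['ee_rot'],s['clock'])
snap('wrist','w8');snap('top','t8')
for b in blobs('w8',*BL,.008,500,60000): print(b)
for b in blobs('t8',*GR,.028,200,60000): print('G',b)
E
```

```text
[0.41595302 0.31740883 0.20174682] [-1.40056965e-04  7.62790902e-02  9.97086492e-01 -9.42700356e-05] 19.9
(array([0.4103, 0.3303]), array([43.6, 63.9]), np.float32(-9.2), array([327., 199.]))
(array([0.4015, 0.4645]), array([50.3, 52.4]), np.float32(-8.7), array([456., 171.]))
(array([0.3342, 0.139 ]), array([  6.1, 148.1]), np.float32(-82.9), array([129., 154.]))
G (array([0.3467, 0.4488]), array([123.8, 190.3]), np.float32(21.9), array([140., 312.]))
G (array([0.4618, 0.0674]), array([38.8, 60.4]), np.float32(-80.1), array([294., 266.]))
G (array([ 0.504 , -0.2212]), array([45.3, 65.1]), np.float32(-4.1), array([409., 250.]))
G (array([0.3961, 0.62  ]), array([360.6, 503.1]), np.float32(5.1), array([ 71., 294.]))
```

Call:
drive_tool --rows '[[[0, 0, 0], [-0.55, 1.3, -5.5], 7], [[0, 0, 0], [0, 0, -5.5], 7], [[0, 0, 0], [0, 0, -5], 6.5], [[0, 0, 0], [0, 0, -3.5], 6.5], [[0, 0, 0], [0, 0, -1.8], 6.5], [[0, 0, 0], [0, 0, -0.8], 6.5], [[0, 0, 0], [0, 0, 0], 6.5]]'

```text
clock: 20.88
position: [0.4111, 0.3281, -0.0187]
ee_rot: [-0.0, 0.078, 0.997, -0.0]
contact_force: [-0.4, -0.4, 0.2]
width: 0.0649
gripper_force: 0.0
```

Call:
drive_tool --rows '[[[0, 0, 0], [0, 0, 0], 4], [[0, 0, 0], [0, 0, 0], 4], [[0, 0, 0], [0, 0, 0], 4], [[0, 0, 0], [0, 0, 0], 4]]'

```text
clock: 21.38
position: [0.4117, 0.329, -0.0173]
ee_rot: [0.001, 0.078, 0.997, 0.0]
contact_force: [-0.2, -2.5, 6.4]
width: 0.0477
gripper_force: 40.8
```

Call:
drive_tool --rows '[[[0, 0, 0], [0, 0, 3], 4], [[0, 0, 0], [0, 0, 5], 4], [[0, 0, 0.02], [0, -4.5, 4], 4], [[0, 0, 0.02], [0, -5.8, 0], 4], [[0, 0, 0.02], [0, -5.8, 0], 4], [[0, 0, 0.025], [0, -5.8, 0], 4], [[0, 0, 0], [0, -5.8, 0], 4], [[0, 0, 0], [0, -5.8, 0], 4]]'

```text
clock: 22.38
position: [0.4109, -0.0077, 0.1019]
ee_rot: [0.001, 0.035, 0.999, -0.0]
contact_force: [0.8, -0.6, 0.2]
width: 0.0477
gripper_force: 41.3
```

Call:
drive_tool --rows '[[[0, 0, 0], [2.5, -5.8, 0], 4], [[0, 0, 0], [3.5, -5, 0], 4], [[0, 0, 0], [3.8, -2.3, 0], 4], [[0, 0, 0], [0, 0, 0], 4], [[0, 0, 0], [0, 0, 0], 4]]'

```text
clock: 23.0
position: [0.5075, -0.1358, 0.101]
ee_rot: [-0.001, 0.035, 0.999, 0.0]
contact_force: [-0.5, 0.5, -0.9]
width: 0.0474
gripper_force: 41.3
```

```bash
python3 - <<'E'
from h import *
s=manip.get_state();print(s['position'],s['ee_rot'],s['clock'],s['width'])
snap('wrist','w9')
for b in blobs('w9',*BL,s['position'][2]+.024,500,60000): print(b)
for b in blobs('w7',*GR,.123,500,60000): print('ref green w7 (true .5032,-.2205)',b)
for b in blobs('w9',*GR,.028,500,60000): print('G',b)
E
```

```text
[ 0.50751004 -0.13583979  0.10097218] [-7.60029895e-04  3.54039898e-02  9.99372677e-01  4.81542838e-04] 23.0 0.047367853093102257
(array([ 0.5429, -0.0252]), array([32.6, 67.6]), np.float32(45.0), array([550., 359.]))
(array([ 0.5074, -0.136 ]), array([46. , 66.1]), np.float32(-4.1), array([315., 306.]))
ref green w7 (true .5032,-.2205) (array([ 0.5038, -0.2207]), array([46.8, 67.1]), np.float32(-4.1), array([315., 309.]))
G (array([ 0.5035, -0.2236]), array([45. , 64.8]), np.float32(-4.1), array([193., 245.]))
```

Call:
drive_tool --rows '[[[0, 0, 0], [0.26, -0.17, -3], 4], [[0, 0, 0], [0, 0, -3], 4], [[0, 0, 0], [0, 0, -2], 4], [[0, 0, 0], [0, 0, -1], 4], [[0, 0, 0], [0, 0, -0.6], 4], [[0, 0, 0], [0, 0, -0.3], 4], [[0, 0, 0], [0, 0, 0], 4]]'

```text
clock: 23.92
position: [0.5115, -0.1383, 0.0028]
ee_rot: [0.001, 0.035, 0.999, -0.0]
contact_force: [-0.4, 0.7, -0.4]
width: 0.0472
gripper_force: 41.4
```

Call:
drive_tool --rows '[[[0, 0, 0], [-0.1, 0, -0.2], 4], [[0, 0, 0], [0, 0, 0], 4], [[0, 0, 0], [0, 0, 0], 6.2], [[0, 0, 0], [0, 0, 0], 6.2], [[0, 0, 0], [0, 0, 2], 6.2], [[0, 0, 0], [0, 0, 5], 6.2], [[0, 0, 0], [0, 0, 5], 5], [[0, 0, 0], [-2, -3, 3], 4]]'

```text
clock: 24.92
position: [0.4918, -0.1679, 0.1526]
ee_rot: [0.002, 0.034, 0.999, -0.0]
contact_force: [-0.6, -1.4, -0.3]
width: 0.04
gripper_force: 0.0
```

```bash
python3 - <<'E'
from h import *
s=manip.get_state();print(s['position'],s['ee_rot'],s['clock'],s['contact_force'])
snap('wrist','w10')
for n,c in(('B',BL),('G',GR)):
  for b in blobs('w10',*c,.028,500,60000): print(n,b)
for b in blobs('w10',(15,90,90),(30,255,255),.051,20,60000): print('stud?',b)
print(proj('w10',[[.561,-.12,.05],[.5605,-.2035,.05],[.555,-.289,.05]]))
E
```

```text
[ 0.49184256 -0.16792469  0.15261107] [ 1.99617400e-03  3.38883491e-02  9.99423515e-01 -4.82387931e-04] 24.925 [-0.55729684 -1.40725198 -0.31562037]
B (array([0.621 , 0.0459]), array([ 55.8, 108.7]), np.float32(42.0), array([546., 336.]))
B (array([ 0.5107, -0.1385]), array([44.8, 64.7]), np.float32(-3.9), array([352., 241.]))
G (array([ 0.5035, -0.2236]), array([44.7, 63.6]), np.float32(-3.9), array([252., 239.]))
stud? (array([0.6794, 0.063 ]), array([ 6.1, 12. ]), np.float32(-79.0), array([571., 404.]))
stud? (array([ 0.5584, -0.2057]), array([ 8.7, 15.6]), np.float32(-5.6), array([277., 308.]))
stud? (array([ 0.5513, -0.2897]), array([ 8.6, 15. ]), np.float32(-10.6), array([179., 306.]))
stud? (array([ 0.5028, -0.1405]), array([16.8, 17. ]), np.float32(-78.8), array([350., 242.]))
stud? (array([ 0.4944, -0.2158]), array([39.7, 59.2]), np.float32(-4.0), array([256., 238.]))
stud? (array([0.4389, 0.0525]), array([ 7.3, 15.9]), np.float32(64.0), array([606., 146.]))
[[376.49483825 304.18833906]
 [279.90933214 309.44022922]
 [181.06093986 309.68575157]]
```

Both panels are seated, 85.2 mm apart at yaw −4°. Now clip 1, by pinching its stud.

Call:
drive_tool --rows '[[[0, 0, 0], [3.4, -1.9, 0], 3.5], [[0, 0, 0], [3.4, -1.8, 0], 3.5], [[0, 0, 0], [0, 0, -5], 3], [[0, 0, 0], [0, 0, -4], 3], [[0, 0, 0], [0, 0, -3], 3], [[0, 0, 0], [0, 0, -1.3], 3], [[0, 0, 0], [0, 0, 0], 0.5], [[0, 0, 0], [0, 0, 0], 0.5]]' --force 30

```text
clock: 25.98
position: [0.5584, -0.2055, 0.0177]
ee_rot: [0.0, 0.035, 0.999, -0.0]
contact_force: [0.0, -2.3, -5.9]
width: 0.0079
gripper_force: 29.1
```

Call:
drive_tool --rows '[[[0, 0, 0], [0, 0, 0], 0.5], [[0, 0, 0], [0, 0, 0], 0.5]]'

```text
clock: 26.22
position: [0.5584, -0.2055, 0.0176]
ee_rot: [0.0, 0.035, 0.999, -0.0]
contact_force: [0.0, -2.1, -4.4]
width: 0.008
gripper_force: 29.2
```

Call:
drive_tool --rows '[[[0, 0, 0], [-0.69, 0.07, 0], 0.5], [[0, 0, 0], [-0.69, -0.07, 0], 0.5], [[0, 0, 0], [-0.65, -0.22, 0], 0.5], [[0, 0, 0], [-0.6, -0.34, 0.1], 0.5], [[0, 0, 0], [-0.51, -0.46, 0.1], 0.5], [[0, 0, 0], [-0.41, -0.56, 0], 0.5], [[0, 0, 0], [-0.28, -0.63, 0], 0.5], [[0, 0, 0], [-0.1, -0.8, 0], 0.5]]'

```text
clock: 27.22
position: [0.5153, -0.2306, 0.0194]
ee_rot: [-0.003, 0.036, 0.999, 0.004]
contact_force: [-0.8, 10.0, 4.2]
width: 0.0081
gripper_force: 29.4
```

Call:
drive_tool --rows '[[[0, 0, 0], [0, 0, 0], 0.5]]'

```text
clock: 27.35
position: [0.5165, -0.2339, 0.0195]
ee_rot: [-0.002, 0.035, 0.999, 0.001]
contact_force: [-1.9, 2.8, 0.6]
width: 0.0076
gripper_force: 29.7
```

Clip 1 is at about 1.5 rad (on). Now clip 0.

Call:
drive_tool --rows '[[[0, 0, 0], [0, 0, 0], 3], [[0, 0, 0], [0, 0, 0], 3], [[0, 0, 0], [0, 0, 5], 3], [[0, 0, 0], [2.3, 5.6, 1], 3], [[0, 0, 0], [2.25, 5.6, 0], 3], [[0, 0, 0], [0, 0, -4], 3], [[0, 0, 0], [0, 0, -2.1], 3], [[0, 0, 0], [0, 0, 0], 3]]'

```text
clock: 28.35
position: [0.5632, -0.1228, 0.0166]
ee_rot: [-0.002, 0.035, 0.999, 0.0]
contact_force: [0.4, -0.3, 0.3]
width: 0.03
gripper_force: 0.0
```

Call:
drive_tool --rows '[[[0, 0, 0], [0, 0, 0], 0.5], [[0, 0, 0], [0, 0, 0], 0.5], [[0, 0, 0], [0, 0, 0], 0.5]]'

```text
clock: 28.72
position: [0.5652, -0.1209, 0.0196]
ee_rot: [0.001, 0.037, 0.999, 0.002]
contact_force: [0.5, 8.2, 0.6]
width: 0.0079
gripper_force: 29.2
```

Call:
drive_tool --rows '[[[0, 0, 0], [-0.69, 0.1, 0], 0.5], [[0, 0, 0], [-0.67, -0.15, 0], 0.5], [[0, 0, 0], [-0.62, -0.3, 0], 0.5], [[0, 0, 0], [-0.54, -0.43, 0.1], 0.5], [[0, 0, 0], [-0.45, -0.52, 0.1], 0.5], [[0, 0, 0], [-0.32, -0.61, 0], 0.5], [[0, 0, 0], [-0.19, -0.67, 0], 0.5], [[0, 0, 0], [-0.05, -0.65, 0], 0.5]]'

```text
clock: 29.72
position: [0.5277, -0.1536, 0.0212]
ee_rot: [-0.001, 0.036, 0.999, 0.002]
contact_force: [-1.6, 5.2, 1.0]
width: 0.0077
gripper_force: 29.3
```

Call:
drive_tool --rows '[[[0, 0, 0], [0, 0, 0], 0.5]]'

```text
clock: 29.85
position: [0.5279, -0.1536, 0.0211]
ee_rot: [-0.001, 0.036, 0.999, 0.002]
contact_force: [-2.7, 6.5, 0.8]
width: 0.0078
gripper_force: 29.8
```

Call:
drive_tool --rows '[[[0, 0, 0], [0, 0, 0], 3], [[0, 0, 0], [0, 0, 0], 3], [[0, 0, 0], [0, 0, 5], 3], [[0, 0, 0], [0, 0, 3], 4], [[0, 0, 0], [-5.2, -3.2, 0], 4], [[0, 0, 0], [-5.2, -3.1, 0], 4], [[0, 0, 0], [0, 0, 0], 4]]'

```text
clock: 30.72
position: [0.422, -0.2202, 0.1007]
ee_rot: [-0.0, 0.038, 0.999, -0.0]
contact_force: [0.1, 0.5, 0.4]
width: 0.0399
gripper_force: 0.0
```

```bash
python3 - <<'E'
from h import *
s=manip.get_state();print(s['position'],s['ee_rot'],s['clock'])
snap('top','t11');snap('wrist','w11')
a=np.load('pics/w11.npz')['im'][:,:,::-1]
cv2.imwrite('pics/c11.png',a)
E
```

```text
[ 0.42199098 -0.22018655  0.10073913] [-4.55659867e-04  3.76824048e-02  9.99289562e-01 -4.46882173e-04] 30.725
```

View pics/c11.png

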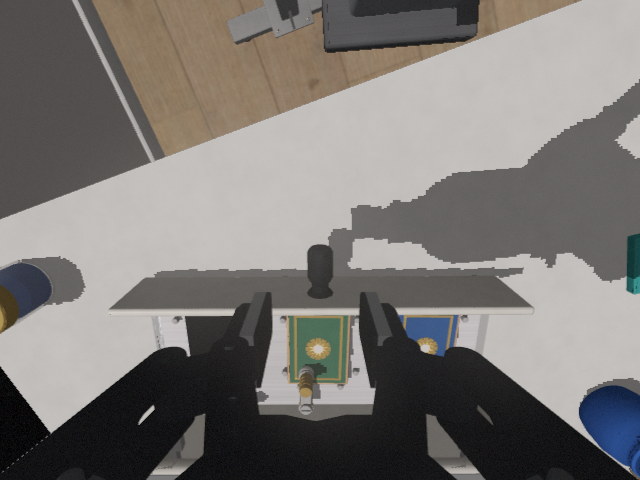

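The wrist view shows the clip lying straight over the green panel's rear edge (306,385). The knob is at (320,263), 3 mm to +y of the jaws.

Call:
drive_tool --rows '[[[0, 0, 0], [0.2, 0.3, -4], 4], [[0, 0, 0], [0, 0, -3.5], 4], [[0, 0, 0], [0, 0, -1.7], 4], [[0, 0, 0], [0, 0, 0], 1], [[0, 0, 0], [0, 0, 0], 1], [[0, 0, 0], [0, 0, 0], 1]]' --force 40

```text
clock: 31.58
position: [0.4283, -0.2171, 0.0079]
ee_rot: [0.001, 0.034, 0.999, -0.002]
contact_force: [0.8, -5.7, -15.4]
width: 0.0161
gripper_force: 39.2
```

Call:
drive_tool --rows '[[[0, 0, 0], [1.5, -0.1, 0], 1], [[0, 0, 0], [2.5, -0.17, 0], 1], [[0, 0, 0], [2.5, -0.18, 0], 1], [[0, 0, 0], [2.5, -0.17, 0], 1], [[0, 0, 0], [2, -0.14, 0], 1], [[0, 0, 0], [1, -0.07, 0], 1], [[0, 0, 0], [0.8, -0.05, 0], 1], [[0, 0, 0], [0.4, -0.03, 0], 1]]'

```text
clock: 32.58
position: [0.5463, -0.225, 0.0073]
ee_rot: [-0.013, 0.032, 0.999, -0.0]
contact_force: [-29.2, -9.9, 10.5]
width: 0.016
gripper_force: 48.9
```

Call:
drive_tool --rows '[[[0, 0, 0], [0.2, 0, 0], 1], [[0, 0, 0], [0, 0, 0], 1]]'

```text
clock: 32.83
position: [0.5463, -0.225, 0.0073]
ee_rot: [-0.015, 0.032, 0.999, -0.0]
contact_force: [-28.1, -10.0, 8.7]
width: 0.0159
gripper_force: 48.6
```

Call:
drive_tool --rows '[[[0, 0, 0], [-1.2, 0.1, 0], 1], [[0, 0, 0], [0, 0, 0], 3], [[0, 0, 0], [0, 0, 0], 3]]'

```text
clock: 33.2
position: [0.5508, -0.2238, 0.0094]
ee_rot: [0.002, 0.035, 0.999, -0.0]
contact_force: [-0.1, -0.1, -0.2]
width: 0.0301
gripper_force: 0.0
```

```bash
python3 - <<'E'
from h import *
s=manip.get_state();print(s['position'],s['ee_rot'],s['contact_force'])
snap('top','t12');snap('wrist','w12');snap('side','s12')
g=lambda f,y0,y1,x0,x1:cv2.resize(np.load(f'pics/{f}.npz')['im'][y0:y1,x0:x1,::-1],(400,300),interpolation=2)
cv2.imwrite('pics/c12.png',np.vstack([np.hstack([g('t12',140,290,340,540),g('s12',170,320,340,540)]),np.hstack([g('w12',0,480,0,640),g('w12',220,370,210,410)])]))
E
```

```text
[ 0.55082375 -0.22381009  0.00942963] [ 1.51567397e-03  3.52462593e-02  9.99377431e-01 -3.91918475e-04] [-0.06625402 -0.1476948  -0.15873115]
```

View pics/c12.png

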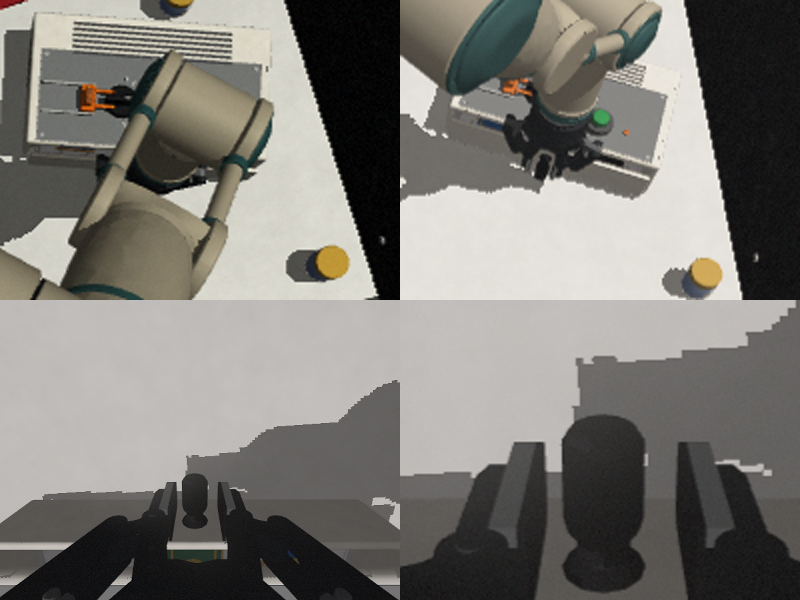

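```bash
python3 - <<'E'
from h import *
im=np.load('pics/w12.npz')['im']
for c in(60,100,140,560,590): print(c,[(v,int(im[v,c].mean())) for v in range(370,480,5)])
for x in(.565,.57,.575,.58,.585,.59): print(x,proj('w12',[[x,-.30,.061],[x,-.15,.061],[x,-.3,.075]]).round(0).tolist())
# knob centre
print(ray('w12',[[310,290],[310,263]],[.047,.047]), ray('w12',[310,345],.038))
E
```

```text
60 [(370, 86), (375, 86), (380, 83), (385, 86), (390, 171), (395, 192), (400, 81), (405, 80), (410, 76), (415, 77), (420, 76), (425, 76), (430, 74), (435, 17), (440, 18), (445, 16), (450, 16), (455, 10), (460, 18), (465, 18), (470, 19), (475, 19)]
100 [(370, 85), (375, 85), (380, 83), (385, 82), (390, 168), (395, 191), (400, 94), (405, 19), (410, 18), (415, 19), (420, 18), (425, 18), (430, 11), (435, 5), (440, 17), (445, 18), (450, 24), (455, 15), (460, 13), (465, 16), (470, 14), (475, 37)]
140 [(370, 85), (375, 16), (380, 19), (385, 19), (390, 20), (395, 18), (400, 19), (405, 18), (410, 14), (415, 19), (420, 16), (425, 11), (430, 19), (435, 17), (440, 19), (445, 10), (450, 18), (455, 15), (460, 14), (465, 13), (470, 14), (475, 18)]
560 [(370, 83), (375, 83), (380, 84), (385, 87), (390, 96), (395, 100), (400, 81), (405, 80), (410, 78), (415, 78), (420, 80), (425, 22), (430, 21), (435, 14), (440, 16), (445, 20), (450, 17), (455, 15), (460, 18), (465, 25), (470, 21), (475, 36)]
590 [(370, 83), (375, 85), (380, 84), (385, 84), (390, 95), (395, 95), (400, 76), (405, 80), (410, 79), (415, 78), (420, 78), (425, 77), (430, 80), (435, 93), (440, 88), (445, 81), (450, 18), (455, 20), (460, 13), (465, 17), (470, 20), (475, 19)]
0.565 [[126.0, 390.0], [509.0, 368.0], [105.0, 418.0]]
0.57 [[129.0, 400.0], [507.0, 378.0], [109.0, 429.0]]
0.575 [[132.0, 410.0], [506.0, 389.0], [112.0, 439.0]]
0.58 [[135.0, 419.0], [505.0, 399.0], [116.0, 450.0]]
0.585 [[137.0, 429.0], [504.0, 409.0], [119.0, 460.0]]
0.59 [[140.0, 438.0], [502.0, 419.0], [122.0, 470.0]]
[[ 0.53353731 -0.22474366  0.047     ]
 [ 0.52192381 -0.22387228  0.047     ]] [[ 0.56549533 -0.2272801   0.038     ]]
```

The plate's outer face is at x≈0.570 and should end near 0.580, so the tray is 8–10 mm short. The gripper body probably caught the box's front edge. I'll push on the knob's end with closed fingers instead.

Call:
drive_tool --rows '[[[0, 0, 0], [0, 0, 5], 3], [[0, 0, 0], [-2.5, 0.2, 1], 2], [[0, 0, 0], [-2.5, 0.2, 0], 0], [[0, 0, 0], [0, 0.1, 0], 0], [[0, 0, 0], [0, 0, -4], 0], [[0, 0, 0], [0, 0, -1.7], 0], [[0, 0, 0], [1.5, -0.1, 0], 0], [[0, 0, 0], [0.5, 0, 0], 0]]'

```text
clock: 34.35
position: [0.5223, -0.2206, 0.012]
ee_rot: [0.002, 0.035, 0.999, -0.001]
contact_force: [-0.0, -0.5, 0.7]
width: 0.0
gripper_force: 0.0
```

Call:
drive_tool --rows '[[[0, 0, 0], [0.5, 0, 0], 0], [[0, 0, 0], [0.5, -0.1, 0], 0], [[0, 0, 0], [0.4, 0, 0], 0], [[0, 0, 0], [0, 0, 0], 0]]'

```text
clock: 34.85
position: [0.5242, -0.2199, 0.0116]
ee_rot: [-0.009, 0.034, 0.999, 0.001]
contact_force: [-18.2, -2.7, 12.2]
width: 0.0002
gripper_force: 9.2
```

Call:
drive_tool --rows '[[[0, 0, 0], [-2.5, 0, 0], 0], [[0, 0, 0], [-4, 0, 5], 0], [[0, 0, 0], [-3, 3, 6], 0], [[0, 0, 0], [0, 6, 5], 0], [[0, 0, 0], [0, 6, 0], 0], [[0, 0, 0], [0, 6, 0], 0], [[0, 0, 0], [0, 6, 0], 0], [[0, 0, 0], [0, 0, 0], 0]]'

```text
clock: 35.85
position: [0.4432, 0.0369, 0.152]
ee_rot: [0.001, 0.032, 0.999, 0.001]
contact_force: [0.9, -0.6, 0.9]
width: -0.0003
gripper_force: 0.0
```

```bash
python3 - <<'E'
from h import *
snap('top','t13');snap('side','s13');snap('wrist','w13')
g=lambda f,y0,y1,x0,x1,s:cv2.resize(np.load(f'pics/{f}.npz')['im'][y0:y1,x0:x1,::-1],s,interpolation=2)
cv2.imwrite('pics/c13.png',np.vstack([g('t13',195,255,345,485,(800,343)),g('s13',205,265,345,485,(800,257))[:257]]))
for p in([.583,-.225,.075],[.578,-.225,.061],[.570,-.225,.061],[.580,-.225,.061]): print(p,proj('t13',p),proj('s13',p),proj('w13',p))
E
```

```text
[0.583, -0.225, 0.075] [[412.57001873 215.35712392]] [[414.9697163  237.40343448]] [[ 30.80446946 411.71247292]]
[0.578, -0.225, 0.061] [[411.66762078 218.48867553]] [[413.76435676 241.44057518]] [[ 41.12027539 395.25301834]]
[0.57, -0.225, 0.061] [[411.73196425 221.63748198]] [[413.26225913 243.83395199]] [[ 38.33150168 388.04165773]]
[0.58, -0.225, 0.061] [[411.65155216 217.70231786]] [[413.88943299 240.84436732]] [[ 41.81060107 397.03809949]]
```

View pics/c13.png

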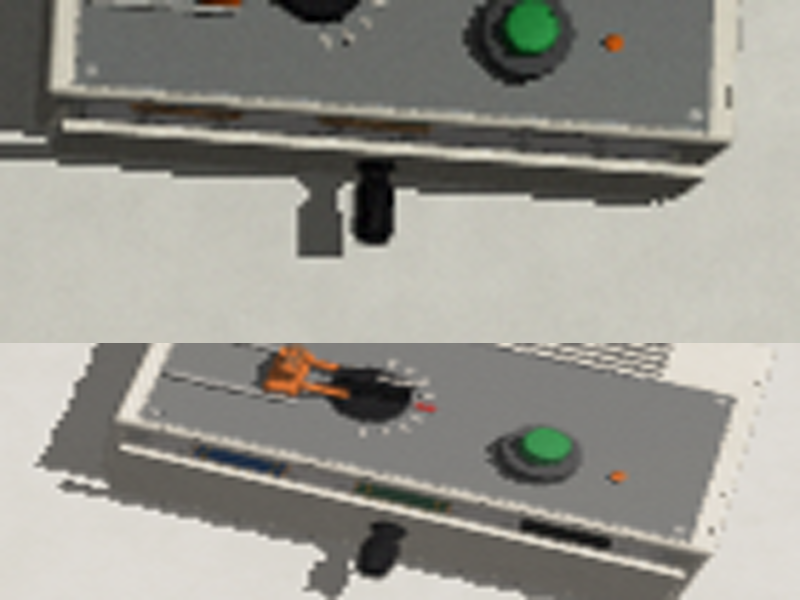

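The last picture shows a gap between plate and box, with the panels' front ends visible in it, so the tray isn't home. I'll push on the plate itself, above the knob, to see how it yields.

Call:
drive_tool --rows '[[[0, 0, 0], [0, -6, 0], 0], [[0, 0, 0], [0, -6, 0], 0], [[0, 0, 0], [2, -6, 0], 0], [[0, 0, 0], [3, -6, 0], 0], [[0, 0, 0], [3.5, -2, -4], 0], [[0, 0, 0], [0, 0, -5], 0], [[0, 0, 0], [0, 0, -3], 0], [[0, 0, 0], [0, 0, 0], 0]]'

```text
clock: 37.0
position: [0.5235, -0.2234, 0.0286]
ee_rot: [-0.003, 0.037, 0.999, 0.001]
contact_force: [0.1, -0.5, -0.4]
width: -0.0003
gripper_force: 0.0
```

Call:
drive_tool --rows '[[[0, 0, 0], [1, 0, 0], 0], [[0, 0, 0], [1, 0, 0], 0], [[0, 0, 0], [0.8, 0, 0], 0], [[0, 0, 0], [0.5, 0, 0], 0], [[0, 0, 0], [0, 0, 0], 0]]'

```text
clock: 37.62
position: [0.5594, -0.2221, 0.0312]
ee_rot: [0.0, 0.035, 0.999, -0.0]
contact_force: [0.4, -0.5, -0.0]
width: 0.0
gripper_force: 0.0
```

Call:
drive_tool --rows '[[[0, 0, 0], [0.4, 0, 0], 0], [[0, 0, 0], [0.4, 0, 0], 0], [[0, 0, 0], [0, 0, 0], 0]]'

```text
clock: 38.0
position: [0.5593, -0.2218, 0.031]
ee_rot: [-0.008, 0.034, 0.999, 0.0]
contact_force: [-15.7, -1.7, 11.9]
width: 0.0002
gripper_force: 7.9
```

Call:
drive_tool --rows '[[[0, 0, 0], [0.4, 0, 0], 0], [[0, 0, 0], [0.4, 0, 0], 0], [[0, 0, 0], [0, 0, 0], 0]]'

```text
clock: 38.38
position: [0.5591, -0.2217, 0.0309]
ee_rot: [-0.016, 0.033, 0.999, 0.001]
contact_force: [-30.2, -4.4, 22.3]
width: -0.0
gripper_force: 15.7
```

Call:
drive_tool --rows '[[[0, 0, 0], [-1.8, 0, 0], 0], [[0, 0, 0], [-4, 0, 3], 0], [[0, 0, 0], [-3, 3, 6], 0], [[0, 0, 0], [0, 6, 5], 0], [[0, 0, 0], [0, 6, 0], 0], [[0, 0, 0], [0, 6, 0], 0], [[0, 0, 0], [0, 6, 0], 0], [[0, 0, 0], [0, 0, 0], 0]]'

```text
clock: 39.38
position: [0.4911, 0.0353, 0.1522]
ee_rot: [0.0, 0.032, 0.999, 0.001]
contact_force: [0.1, -0.4, -0.3]
width: -0.0002
gripper_force: 0.0
```

```bash
python3 - <<'E'
from h import *
snap('top','t14');snap('side','s14')
for f in('top0','t14','side0','s14'):
  im=np.load(f'pics/{f}.npz')['im'].astype(int)
  for y in(-.12,-.19,-.26,-.33):
    # sample along x at z=.061 under box frame line
    xs=np.arange(.40,.62,.002); 
    P=np.array([[x,y,.061] for x in xs]);q=proj(f,P)
    v=cv2.remap(np.load(f'pics/{f}.npz')['im'].mean(2).astype(np.float32),q[:,0].astype(np.float32)[None],q[:,1].astype(np.float32)[None],1)[0]
    d=np.diff(v); 
    print(f,y,' '.join(f'{int(a)}' for a in (v[10:50] if f in('top0','side0') else v[70:])))
E
```

```text
top0 -0.12 185 184 184 183 184 184 185 186 186 187 187 187 158 84 63 55 53 66 106 184 171 185 201 201 203 203 146 70 17 15 16 18 18 17 17 16 15 15 16 16
top0 -0.19 68 67 66 68 68 67 67 67 69 68 67 66 62 53 53 87 142 182 157 191 176 175 200 201 119 93 102 122 123 127 126 127 140 163 166 167 173 173 174 175
top0 -0.26 192 190 189 190 190 189 189 190 103 66 60 51 55 134 176 177 167 204 198 198 201 204 205 204 201 201 201 199 200 200 200 198 195 198 198 197 195 194 198 198
top0 -0.33 192 190 190 190 190 190 188 92 57 54 78 172 183 176 184 206 204 207 209 209 209 209 205 203 202 204 209 208 206 205 206 208 208 205 208 210 206 202 204 205
t14 -0.12 195 195 195 195 194 194 194 195 195 196 195 137 73 72 58 55 55 56 59 139 181 153 69 59 50 47 58 91 155 148 123 104 105 105 105 104 106 106 105 105
t14 -0.19 76 75 76 75 102 159 193 183 119 87 73 65 56 57 56 58 90 180 193 130 82 76 79 75 94 130 166 142 118 107 106 106 106 106 106 107 106 105 105 105
t14 -0.26 197 198 197 197 197 197 174 76 70 63 57 56 58 58 126 194 186 87 71 74 74 69 116 160 165 128 109 109 109 108 108 109 109 108 108 110 108 108
[... 705 characters left out ...]
12 212 212 212 213 212 212 213 213 212 211 211 211 211 211 210 210 210 196 139 145
s14 -0.12 128 111 102 100 97 94 93 93 93 94 94 94 94 94 94 94 95 103 125 171 216 162 119 100 94 91 91 95 107 128 174 179 165 147 131 129 127 127 127 128
s14 -0.19 90 92 95 96 96 96 96 96 95 95 95 95 95 95 95 108 166 192 192 154 119 108 104 104 101 102 127 153 171 162 147 136 129 128 127 127 127 128 127 127
s14 -0.26 96 97 97 96 96 96 96 96 97 97 97 96 100 109 169 204 170 134 105 102 100 98 101 108 147 179 185 168 142 133 128 128 128 127 127 128 128 128 128 128
s14 -0.33 96 95 94 95 95 95 96 96 96 96 98 156 198 203 155 97 62 45 40 65 90 120 155 194 177 159 141 131 128 128 128 128 128 129 128 128 128 128 128 128
```

```bash
python3 - <<'E'
from h import *
for f in('w11','t11','t8','w10'):
  for n,c in(('B',BL),('G',GR)):
    for b in blobs(f,*c,.028,150,60000): 
      if b[0][1]<-.08: print(f,n,b)
c=ray('w11',[[288,313],[351,313],[350,383],[289,383]],.028);print(c.round(4),[np.linalg.norm(c[i]-c[i-1]).round(4) for i in range(4)])
for f,z in(('w11',.053),('t11',.053),('t8',.051)):
  for b in blobs(f,(10,100,70),(30,255,255),z,8,400):
    if -.36<b[0][1]<-.08 and .48<b[0][0]<.62: print(f,'brass',b)
E
```

```text
w11 B (array([ 0.5078, -0.1389]), array([37.4, 44.9]), np.float32(85.8), array([428., 336.]))
w11 G (array([ 0.5142, -0.2249]), array([44.9, 61.4]), np.float32(-4.8), array([318., 348.]))
t11 B (array([ 0.017 , -0.2774]), array([ 90.7, 105.4]), np.float32(15.8), array([436., 451.]))
t11 B (array([ 0.5186, -0.1379]), array([45.3, 65.5]), np.float32(-4.8), array([376., 244.]))
t11 G (array([ 0.5128, -0.2214]), array([42.5, 64.1]), np.float32(-6.1), array([408., 246.]))
t8 B (array([ 0.0144, -0.2774]), array([ 86.9, 112.2]), np.float32(13.1), array([436., 452.]))
t8 G (array([ 0.504 , -0.2212]), array([45.3, 65.1]), np.float32(-4.1), array([409., 250.]))
w10 B (array([ 0.5107, -0.1385]), array([44.8, 64.7]), np.float32(-3.9), array([352., 241.]))
w10 G (array([ 0.5035, -0.2236]), array([44.7, 63.6]), np.float32(-3.9), array([252., 239.]))
[[ 0.4795 -0.2453  0.028 ]
 [ 0.4831 -0.1968  0.028 ]
 [ 0.5486 -0.2004  0.028 ]
 [ 0.5449 -0.2509  0.028 ]] [np.float64(0.0656), np.float64(0.0486), np.float64(0.0656), np.float64(0.0506)]
w11 brass (array([ 0.4982, -0.1449]), array([ 9.1, 16.8]), np.float32(42.3), array([428., 344.]))
w11 brass (array([ 0.4951, -0.2234]), array([16.7, 17.2]), np.float32(85.8), array([318., 348.]))
w11 brass (array([ 0.5032, -0.224 ]), array([33.7, 68.3]), np.float32(-4.4), array([318., 356.]))
w11 brass (array([ 0.4871, -0.1463]), array([26.2, 34.2]), np.float32(84.0), array([426., 329.]))
t11 brass (array([ 0.5313, -0.2337]), array([ 7.6, 10.2]), np.float32(-89.7), array([415., 238.]))
t11 brass (array([ 0.5098, -0.2096]), array([32.3, 66.2]), np.float32(-1.2), array([406., 246.]))
t11 brass (array([ 0.5134, -0.1337]), array([47.9, 67.9]), np.float32(-7.8), array([375., 244.]))
```

Numbers show the tray itself was nudged in about 8 mm during the clip swings, and now stops hard about 7 mm short. I'll draw it partly out to see what is in the way.

Call:
drive_tool --rows '[[[0, 0, 0], [0, -6, 0], 4], [[0, 0, 0], [0, -6, 0], 4], [[0, 0, 0], [1.2, -6, 0], 4], [[0, 0, 0], [2, -6, 0], 4], [[0, 0, 0], [1.5, -1.9, -4], 4], [[0, 0, 0], [0, 0, -5.5], 4], [[0, 0, 0], [0, 0, -4.4], 4], [[0, 0, 0], [0, 0, 0], 4]]'

```text
clock: 40.48
position: [0.5348, -0.2275, 0.0097]
ee_rot: [-0.004, 0.037, 0.999, 0.002]
contact_force: [0.2, -0.6, -0.3]
width: 0.0403
gripper_force: 0.0
```

Call:
drive_tool --rows '[[[0, 0, 0], [0, 0, 0], 1], [[0, 0, 0], [0, 0, 0], 1], [[0, 0, 0], [0, 0, 0], 1], [[0, 0, 0], [0, 0, 0], 1]]'

```text
clock: 40.98
position: [0.5387, -0.2247, 0.0145]
ee_rot: [0.001, 0.036, 0.999, 0.002]
contact_force: [1.4, 7.0, -4.8]
width: 0.0162
gripper_force: 39.1
```

Call:
drive_tool --rows '[[[0, 0, 0], [-2, 0.14, 0], 1], [[0, 0, 0], [-2.5, 0.17, 0], 1], [[0, 0, 0], [-2.5, 0.18, 0], 1], [[0, 0, 0], [-2.5, 0.17, 0], 1], [[0, 0, 0], [-1.5, 0.1, 0], 1], [[0, 0, 0], [-0.8, 0.06, 0], 1], [[0, 0, 0], [-0.6, 0.05, 0], 1], [[0, 0, 0], [0, 0, 0], 1]]'

```text
clock: 41.98
position: [0.4136, -0.2161, 0.0145]
ee_rot: [-0.0, 0.036, 0.999, 0.002]
contact_force: [-0.6, 7.0, -2.5]
width: 0.0156
gripper_force: 40.7
```

Call:
drive_tool --rows '[[[0, 0, 0], [0.3, 0, 0], 4], [[0, 0, 0], [0, 0, 0], 4], [[0, 0, 0], [0, 0, 5], 4], [[0, 0, 0], [-1, 3, 6], 4], [[0, 0, 0], [-2, 6, 5], 4], [[0, 0, 0], [0, 6, 0], 4], [[0, 0, 0], [0, 6, 0], 4], [[0, 0, 0], [0, 6, 0], 4]]'

```text
clock: 42.98
position: [0.3937, 0.037, 0.1587]
ee_rot: [0.002, 0.036, 0.999, -0.0]
contact_force: [1.1, -0.1, 0.3]
width: 0.0401
gripper_force: 0.0
```

```bash
python3 - <<'E'
from h import *
snap('top','t15');snap('side','s15')
for n,c in(('B',BL),('G',GR)):
  for f in('t15','s15'):
    for b in blobs(f,*c,.028,150,60000): 
      if -.36<b[0][1]<-.08 and b[0][0]>.3: print(f,n,b)
for f in('t15','s15'):
  for b in blobs(f,(10,100,70),(30,255,255),.053,6,400):
    if -.36<b[0][1]<-.08 and .48<b[0][0]<.62: print(f,'brass',b)
  for y in(-.26,-.33):
    xs=np.arange(.42,.50,.002);q=proj(f,[[x,y,.061] for x in xs]).astype(np.float32)
    v=cv2.remap(np.load(f'pics/{f}.npz')['im'].mean(2).astype(np.float32),q[:,0][None],q[:,1][None],1)[0];print(y,v.astype(int))
E
```

```text
t15 B (array([ 0.505 , -0.1369]), array([45.3, 65.2]), np.float32(-4.8), array([375., 249.]))
s15 B (array([ 0.5056, -0.1385]), array([43. , 60.2]), np.float32(-4.3), array([377., 262.]))
t15 G (array([ 0.4993, -0.2218]), array([45.5, 65.2]), np.float32(-5.0), array([409., 252.]))
s15 G (array([ 0.5007, -0.2231]), array([44.7, 58.7]), np.float32(-5.0), array([406., 271.]))
t15 brass (array([ 0.4968, -0.1318]), array([47. , 60.3]), np.float32(0.3), array([374., 251.]))
t15 brass (array([ 0.4951, -0.2172]), array([48.5, 68.8]), np.float32(-5.0), array([409., 252.]))
t15 brass (array([ 0.5488, -0.2872]), array([7. , 9.1]), np.float32(-45.2), array([436., 231.]))
-0.26 [198 196 197 196 196 197 185  83  61  56  55  79 193 189 197 205 207 205
 207 210 211 211 210 206 206 207 206 207 208 206 204 205 205 205 203 203
 205 205 203 205 205]
-0.33 [198 197 196 196 157  68  55  55  66 120 196 191 211 214 212 212 216 215
 215 215 215 213 211 213 215 215 214 213 213 213 214 214 214 216 214 211
 210 211 212 212 211]
s15 brass (array([ 0.4892, -0.2222]), array([36.7, 65.4]), np.float32(-4.9), array([406., 270.]))
s15 brass (array([ 0.4922, -0.1382]), array([13.7, 16. ]), np.float32(12.1), array([376., 262.]))
s15 brass (array([ 0.5448, -0.2882]), array([ 7.2, 14.4]), np.float32(-13.7), array([434., 258.]))
s15 brass (array([ 0.5201, -0.1519]), array([ 8.3, 13. ]), np.float32(11.7), array([384., 255.]))
-0.26 [ 97  97  98  98  97  97  96  96  96  97 100 171 214 214 215 217 218 218
 218 218 217 216 215 216 217 217 215 214 215 216 216 217 216 214 215 215
 215 215 214 214 213]
-0.33 [ 96  96  97  98  98  98  98 108 131 190 218 218 195 188 191 205 215 220
 221 220 219 220 221 220 221 221 221 220 219 219 219 219 219 220 219 219
 178 130 111 158 207]
```

The tray now stands about 3 mm further out than at the start and met no stop, so it wasn't fully out originally. The hard stop I pushed on may be home after all. Pulling to the outer stop will show.

Call:
drive_tool --rows '[[[0, 0, 0], [0, -6, 0], 4], [[0, 0, 0], [0, -6, 0], 4], [[0, 0, 0], [0.5, -6, 0], 4], [[0, 0, 0], [1, -6, 0], 4], [[0, 0, 0], [0.6, -1.3, -4], 4], [[0, 0, 0], [0, 0, -6], 4], [[0, 0, 0], [0, 0, -4.4], 4], [[0, 0, 0], [0, 0, 0], 1]]'

```text
clock: 44.08
position: [0.4114, -0.217, 0.0112]
ee_rot: [-0.003, 0.036, 0.999, 0.002]
contact_force: [0.1, 0.4, -0.1]
width: 0.0232
gripper_force: 0.0
```

Call:
drive_tool --rows '[[[0, 0, 0], [0, 0, 0], 1], [[0, 0, 0], [0, 0, 0], 1], [[0, 0, 0], [-0.5, 0.03, 0], 1], [[0, 0, 0], [-0.5, 0.04, 0], 1], [[0, 0, 0], [0, 0, 0], 1]]'

```text
clock: 44.7
position: [0.408, -0.2158, 0.0128]
ee_rot: [0.004, 0.037, 0.999, 0.001]
contact_force: [15.0, 8.2, -33.7]
width: 0.0156
gripper_force: 40.2
```

Call:
drive_tool --rows '[[[0, 0, 0], [-0.4, 0.03, 0], 1], [[0, 0, 0], [-0.4, 0.03, 0], 1], [[0, 0, 0], [0, 0, 0], 1]]'

```text
clock: 45.08
position: [0.4051, -0.2158, 0.014]
ee_rot: [0.009, 0.039, 0.999, 0.0]
contact_force: [25.1, 12.4, -32.5]
width: 0.0155
gripper_force: 39.4
```

Call:
drive_tool --rows '[[[0, 0, 0], [0.9, -0.06, -0.2], 1], [[0, 0, 0], [0, 0, 0], 4], [[0, 0, 0], [0, 0, 0], 4], [[0, 0, 0], [0, 0, 5], 4], [[0, 0, 0], [-1, 3, 6], 4], [[0, 0, 0], [-1, 6, 5], 4], [[0, 0, 0], [0, 6, 0], 4], [[0, 0, 0], [0, 6, 0], 4]]'

```text
clock: 46.08
position: [0.3887, -0.021, 0.1584]
ee_rot: [0.003, 0.036, 0.999, -0.001]
contact_force: [1.1, 1.2, 0.5]
width: 0.0399
gripper_force: 0.0
```

```bash
cat >> h.py <<'E'
def plate(f,ys=(-.26,-.28,-.31),lo=.41,hi=.60):
    R=[]
    for y in ys:
        xs=np.arange(lo,hi,.0005);q=proj(f,[[x,y,.061] for x in xs]).astype(np.float32)
        v=cv2.remap(np.load(f'pics/{f}.npz')['im'].mean(2).astype(np.float32),q[:,0][None],q[:,1][None],1)[0]
        d=v[8:]-v[:-8]; c=np.where((d>60)&(v[:-8]<85))[0]
        R.append(round(xs[c[np.argmax(d[c])]+4],4) if len(c) else None)
    return R
E
python3 - <<'E'
from h import *
snap('top','t16');snap('side','s16')
for f in('top0','side0','t13','s13','t14','s14','t15','s15','t16','s16'): print(f,plate(f,lo=.53 if f[1:] in('13','14') else .425))
for n,c in(('B',BL),('G',GR)):
    for b in blobs('t16',*c,.028,150,60000): 
      if -.36<b[0][1]<-.08 and b[0][0]>.3: print(n,b)
E
```

```text
top0 [np.float64(0.446), np.float64(0.526), np.float64(0.524)]
side0 [None, None, np.float64(0.5075)]
t13 [np.float64(0.5675), np.float64(0.5675), np.float64(0.565)]
s13 [None, None, np.float64(0.5835)]
t14 [np.float64(0.5675), np.float64(0.5675), np.float64(0.565)]
s14 [None, None, np.float64(0.5835)]
t15 [np.float64(0.4425), np.float64(0.522), np.float64(0.52)]
s15 [None, None, np.float64(0.5045)]
t16 [np.float64(0.441), np.float64(0.521), np.float64(0.5185)]
s16 [None, None, np.float64(0.502)]
B (array([ 0.5034, -0.1368]), array([45.3, 65.2]), np.float32(-4.8), array([375., 250.]))
G (array([ 0.4977, -0.2216]), array([45.5, 65. ]), np.float32(-5.3), array([409., 252.]))
```

The outer stop puts the plate at 0.441 and the inner stop was 0.5675. That is 127–128 mm of travel, i.e. the full 0.13 m within camera scale, so the tray was truly home. Pushing it home again.

Call:
drive_tool --rows '[[[0, 0, 0], [-0.4, -6, 0], 0], [[0, 0, 0], [0, -6, 0], 0], [[0, 0, 0], [0, -6, -1], 0], [[0, 0, 0], [0, -1.5, -5], 0], [[0, 0, 0], [0, 0, -5], 0], [[0, 0, 0], [0, 0, -3.7], 0], [[0, 0, 0], [1, 0, 0], 0], [[0, 0, 0], [1.5, -0.1, 0], 0]]'

```text
clock: 47.18
position: [0.4087, -0.2181, 0.0102]
ee_rot: [-0.0, 0.035, 0.999, -0.0]
contact_force: [-3.3, -0.5, -1.7]
width: -0.0
gripper_force: 1.4
```

Call:
drive_tool --rows '[[[0, 0, 0], [2, -0.14, 0], 0], [[0, 0, 0], [2.5, -0.17, 0], 0], [[0, 0, 0], [2.5, -0.18, 0], 0], [[0, 0, 0], [2.5, -0.17, 0], 0], [[0, 0, 0], [1.5, -0.1, 0], 0], [[0, 0, 0], [0.8, -0.06, 0], 0], [[0, 0, 0], [0.5, -0.05, 0], 0], [[0, 0, 0], [0, 0, 0], 0]]'

```text
clock: 48.18
position: [0.5239, -0.2253, 0.0103]
ee_rot: [-0.007, 0.034, 0.999, 0.0]
contact_force: [-18.5, -2.8, 12.5]
width: 0.0001
gripper_force: 9.1
```

Call:
drive_tool --rows '[[[0, 0, 0], [-1.5, 0, 0], 0], [[0, 0, 0], [-2.5, 0, 4], 0], [[0, 0, 0], [0, 0, 6], 0], [[0, 0, 0], [0, 0, 5], 0]]'

```text
clock: 48.68
position: [0.4927, -0.2265, 0.1625]
ee_rot: [0.003, 0.036, 0.999, -0.001]
contact_force: [1.4, -1.4, -0.3]
width: 0.0001
gripper_force: 0.0
```

```bash
python3 - <<'E'
from h import *
s=manip.get_state();print(s['position'])
snap('wrist','w17')
for f in('t14','s14','w17','top0','side0'):
  for z in(.075,.095):
    for b in blobs(f,((55,120,80)),(75,255,255),z,30,3000):
      if -.33<b[0][1]<-.25 and .58<b[0][0]<.66: print(f,z,b)
E
```

```text
[ 0.49273242 -0.22646222  0.16248825]
t14 0.075 (array([ 0.6248, -0.289 ]), array([19.9, 20.6]), np.float32(-1.5), array([438., 199.]))
t14 0.095 (array([ 0.62  , -0.2846]), array([19.6, 20.3]), np.float32(-1.5), array([438., 199.]))
s14 0.075 (array([ 0.6325, -0.288 ]), array([21.1, 21.2]), np.float32(73.7), array([440., 228.]))
s14 0.095 (array([ 0.619 , -0.2856]), array([20.7, 20.9]), np.float32(73.7), array([440., 228.]))
top0 0.075 (array([ 0.6248, -0.289 ]), array([19.9, 20.6]), np.float32(-1.5), array([438., 199.]))
top0 0.095 (array([ 0.62  , -0.2846]), array([19.6, 20.3]), np.float32(-1.5), array([438., 199.]))
side0 0.075 (array([ 0.6319, -0.2883]), array([18.3, 21.9]), np.float32(51.7), array([440., 228.]))
side0 0.095 (array([ 0.6184, -0.2858]), array([17.9, 21.6]), np.float32(51.7), array([440., 228.]))
```

Call:
drive_tool --rows '[[[0, 0, 0], [5, -2.5, 0], 0], [[0, 0, 0], [5, -2.5, 0], 0], [[0, 0, 0], [2.8, -0.9, -2], 0], [[0, 0, 0], [0, 0, -4], 0], [[0, 0, 0], [0, 0, -2.5], 0], [[0, 0, 0], [0, 0, -0.5], 0], [[0, 0, 0], [0, 0, -0.4], 0], [[0, 0, 0], [0, 0, 0], 0]]'

```text
clock: 49.72
position: [0.6202, -0.2848, 0.0701]
ee_rot: [0.002, 0.035, 0.999, -0.001]
contact_force: [-5.1, 3.0, 18.1]
width: 0.0003
gripper_force: 8.6
```

Call:
drive_tool --rows '[[[0, 0, 0], [0, 0, -0.3], 0], [[0, 0, 0], [0, 0, -0.3], 0], [[0, 0, 0], [0, 0, 0], 0]]'

```text
clock: 50.1
position: [0.6204, -0.2849, 0.0696]
ee_rot: [0.003, 0.035, 0.999, -0.001]
contact_force: [-12.1, 7.1, 39.9]
width: -0.0002
gripper_force: 19.8
```

Call:
drive_tool --rows '[[[0, 0, 0], [0, 0, 2.5], 0], [[0, 0, 0], [0, 0, 5], 2], [[0, 0, 0], [-4.2, 3, 2], 4], [[0, 0, 0], [-4, 3, 0], 4], [[0, 0, 0], [0, 0, -5], 4], [[0, 0, 0], [0, 0, -5.5], 4], [[0, 0, 0], [0, 0, -4.3], 4], [[0, 0, 0], [0, 0, 0], 4]]'

```text
clock: 51.1
position: [0.5358, -0.2237, 0.004]
ee_rot: [-0.002, 0.035, 0.999, 0.001]
contact_force: [0.1, 0.8, -0.0]
width: 0.0401
gripper_force: 0.0
```

```bash
python3 - <<'E'
from h import *
snap('side','s18');snap('top','t18')
p=proj('s18',[.6275,-.3209,.078])[0];print(p)
for f in('s14','s18'):
  im=np.load(f'pics/{f}.npz')['im'];x,y=[int(round(v)) for v in p]
  r=im[y-6:y+7,x-8:x+9].reshape(-1,3).astype(int);k=np.argmax(r[:,0]-r[:,2]);print(f,r[k],(r[:,0]-r[:,2]>60).sum())
E
```

```text
[451.92664887 231.76748454]
s14 [205 114  61] 5
s18 [215 120  64] 5
```

Call:
drive_tool --rows '[[[0, 0, 0], [0.1, 0, 0.7], 1], [[0, 0, 0], [0, 0, 0], 1], [[0, 0, 0], [0, 0, 0], 1], [[0, 0, 0], [-1.5, 0.1, 0], 1], [[0, 0, 0], [-2.5, 0.17, 0], 1], [[0, 0, 0], [-2.5, 0.18, 0], 1], [[0, 0, 0], [-2.5, 0.17, 0], 1], [[0, 0, 0], [-2, 0.14, 0], 1]]'

```text
clock: 52.2
position: [0.4313, -0.2175, 0.0165]
ee_rot: [0.004, 0.036, 0.999, -0.001]
contact_force: [3.6, 5.3, 8.0]
width: 0.0155
gripper_force: 40.1
```

Call:
drive_tool --rows '[[[0, 0, 0], [-1, 0.07, 0], 1], [[0, 0, 0], [-0.6, 0.04, 0], 1], [[0, 0, 0], [-0.5, 0.03, 0], 1], [[0, 0, 0], [-0.4, 0.03, 0], 1], [[0, 0, 0], [0, 0, 0], 1]]'

```text
clock: 52.82
position: [0.4109, -0.2162, 0.0165]
ee_rot: [0.008, 0.038, 0.999, -0.001]
contact_force: [12.0, 10.7, 2.4]
width: 0.0158
gripper_force: 39.6
```

Call:
drive_tool --rows '[[[0, 0, 0], [0.4, 0, 0], 3], [[0, 0, 0], [0, 0, 0], 3], [[0, 0, 0], [0, 0, 6], 3], [[0, 0, 0], [5.1, -0.9, 0], 3], [[0, 0, 0], [5.2, -0.9, 0], 3], [[0, 0, 0], [0, 0, -4], 3], [[0, 0, 0], [0, 0, -1.6], 3], [[0, 0, 0], [0, 0, 0], 3]]'

```text
clock: 53.82
position: [0.5086, -0.2329, 0.016]
ee_rot: [-0.002, 0.036, 0.999, 0.001]
contact_force: [0.5, 0.5, 0.2]
width: 0.0302
gripper_force: 0.0
```

```bash
python3 - <<'E'
from h import *
s=manip.get_state();print(s['position'])
snap('top','t19');snap('side','s19');snap('wrist','w19')
for f in('t19','s19'):
  print(plate(f))
  for n,c in(('B',BL),('G',GR)):
    for b in blobs(f,*c,.028,150,60000): 
      if -.36<b[0][1]<-.08 and b[0][0]>.3: print(f,n,b)
  for b in blobs(f,(10,100,70),(30,255,255),.053,6,400):
    if -.36<b[0][1]<-.08 and .48<b[0][0]<.62: print(f,'brass',b)
for b in blobs('w19',(10,100,70),(30,255,255),.053,20,4000): print('w19',b)
print(proj('w19',[s['position'][0],s['position'][1],.053]))
E
```

```text
[ 0.50864438 -0.23294976  0.01596602]
[None, np.float64(0.502), np.float64(0.4325)]
t19 B (array([ 0.5007, -0.1366]), array([45.3, 65. ]), np.float32(-4.5), array([375., 251.]))
[np.float64(0.591), None, np.float64(0.499)]
s19 B (array([ 0.5002, -0.1381]), array([43. , 60.3]), np.float32(-4.3), array([376., 263.]))
s19 G (array([ 0.4963, -0.2226]), array([45.3, 60.8]), np.float32(-3.9), array([406., 272.]))
s19 brass (array([ 0.4836, -0.2244]), array([42.5, 64. ]), np.float32(-4.4), array([407., 272.]))
s19 brass (array([ 0.4862, -0.1395]), array([13.7, 15.8]), np.float32(12.4), array([376., 264.]))
s19 brass (array([ 0.5171, -0.1525]), array([ 8.3, 13. ]), np.float32(11.9), array([384., 255.]))
w19 (array([ 0.521 , -0.3079]), array([2.1, 7.4]), np.float32(73.1), array([149., 356.]))
w19 (array([ 0.5091, -0.2312]), array([15.1, 19.4]), np.float32(-64.8), array([322., 320.]))
w19 (array([ 0.4849, -0.2243]), array([16.2, 16.4]), np.float32(73.6), array([335., 266.]))
w19 (array([ 0.4799, -0.2237]), array([31.6, 40.2]), np.float32(-5.1), array([336., 253.]))
w19 (array([ 0.4825, -0.1543]), array([43.3, 46.6]), np.float32(-4.7), array([496., 220.]))
[[317.62665413 320.1894983 ]]
```

Good: the tray now stands 3 mm further out again, so the travel was the full 130 mm and home was truly home. The clip 1 stud is between the pads; leading it back.

Call:
drive_tool --rows '[[[0, 0, 0], [0, 0.1, 0.2], 0.5], [[0, 0, 0], [0, 0, 0], 0.5], [[0, 0, 0], [0, 0, 0], 0.5]]' --force 40

```text
clock: 54.35
position: [0.5107, -0.233, 0.0203]
ee_rot: [0.001, 0.035, 0.999, -0.0]
contact_force: [-1.8, 0.2, 7.1]
width: 0.0077
gripper_force: 39.3
```

Call:
drive_tool --rows '[[[0, 0, 0], [0.12, 0.68, 0], 0.5], [[0, 0, 0], [0.26, 0.64, 0], 0.5], [[0, 0, 0], [0.38, 0.57, 0], 0.5], [[0, 0, 0], [0.5, 0.48, 0], 0.5], [[0, 0, 0], [0.58, 0.37, -0.1], 0.5], [[0, 0, 0], [0.65, 0.23, -0.1], 0.5], [[0, 0, 0], [0.68, 0.1, 0], 0.5], [[0, 0, 0], [0.6, 0, 0], 0.5]]'

```text
clock: 55.35
position: [0.5516, -0.2127, 0.0199]
ee_rot: [0.004, 0.034, 0.999, -0.009]
contact_force: [-4.1, -24.2, 3.4]
width: 0.0077
gripper_force: 40.1
```

Call:
drive_tool --rows '[[[0, 0, 0], [0.4, 0, 0], 0.5], [[0, 0, 0], [0, 0, 0], 0.5], [[0, 0, 0], [0, 0, 0], 3], [[0, 0, 0], [0, 0, 0], 3], [[0, 0, 0], [0, 0, 5], 3], [[0, 0, 0], [0, 0, 3], 3]]'

```text
clock: 56.1
position: [0.5524, -0.2012, 0.0984]
ee_rot: [0.0, 0.035, 0.999, 0.0]
contact_force: [0.4, 0.0, 0.2]
width: 0.0298
gripper_force: 0.0
```

```bash
python3 - <<'E'
from h import *
s=manip.get_state();print(s['position'])
snap('top','t20');snap('side','s20');snap('wrist','w20')
for f in('t20','s20'):
  for n,c in(('B',BL),('G',GR)):
    for b in blobs(f,*c,.028,150,60000): 
      if -.36<b[0][1]<-.08 and b[0][0]>.3: print(f,n,b)
for f in('t20','s20','w20'):
  for b in blobs(f,(10,100,70),(30,255,255),.052,6,1500):
    if -.36<b[0][1]<-.08 and .48<b[0][0]<.62: print(f,'brass',b)
E
```

```text
[ 0.55244829 -0.20121106  0.0984137 ]
t20 G (array([ 0.5357, -0.2226]), array([46.2, 48.7]), np.float32(-6.9), array([409., 238.]))
s20 B (array([ 0.5383, -0.141 ]), array([43.2, 60. ]), np.float32(-4.6), array([380., 252.]))
s20 G (array([ 0.5334, -0.2239]), array([44.6, 57.7]), np.float32(-2.7), array([409., 261.]))
t20 brass (array([ 0.5295, -0.2176]), array([47.4, 48. ]), np.float32(-1.2), array([408., 238.]))
s20 brass (array([ 0.5226, -0.1402]), array([13.9, 16.4]), np.float32(11.9), array([380., 252.]))
s20 brass (array([ 0.5763, -0.2909]), array([ 7.3, 14.7]), np.float32(-13.6), array([437., 250.]))
s20 brass (array([ 0.5282, -0.2231]), array([36.9, 79.7]), np.float32(-3.1), array([409., 258.]))
s20 brass (array([ 0.5511, -0.1541]), array([ 8.4, 13.3]), np.float32(11.5), array([386., 245.]))
w20 brass (array([ 0.5776, -0.2899]), array([ 7.1, 14. ]), np.float32(-24.7), array([189., 295.]))
w20 brass (array([ 0.5633, -0.2135]), array([ 8.6, 12.9]), np.float32(-4.5), array([300., 269.]))
w20 brass (array([ 0.5259, -0.2216]), array([16.9, 16.9]), np.float32(-18.7), array([282., 214.]))
w20 brass (array([ 0.5303, -0.1467]), array([16.7, 16.8]), np.float32(-17.2), array([402., 213.]))
w20 brass (array([ 0.526 , -0.2216]), array([33.7, 53.5]), np.float32(-2.9), array([281., 213.]))
w20 brass (array([ 0.5324, -0.1444]), array([38.1, 56.9]), np.float32(-4.0), array([406., 214.]))
```

The tray slid in about 3.5 cm and clip 1 has swung only to about 0.69 rad. Pulling the stud in +y works, because the tray is rigid in y. The swing then pushes the tray outward, so I'll do that.

Call:
drive_tool --rows '[[[0, 0, 0], [0.9, -1.2, -3], 3], [[0, 0, 0], [0, 0, -3.5], 3], [[0, 0, 0], [0, 0, -1.5], 3], [[0, 0, 0], [0, 0, 0], 0.5], [[0, 0, 0], [0, 0, 0], 0.5], [[0, 0, 0], [0, 0, 0], 0.5]]' --force 60

```text
clock: 57.0
position: [0.56, -0.2131, 0.0165]
ee_rot: [-0.001, 0.035, 0.999, 0.001]
contact_force: [-1.5, 0.6, -9.3]
width: 0.0072
gripper_force: 65.2
```

Call:
drive_tool --rows '[[[0, 0, 0], [0, 0.4, 0], 0.5], [[0, 0, 0], [0, 0.4, 0], 0.5], [[0, 0, 0], [0, 0.3, 0], 0.5], [[0, 0, 0], [0, 0, 0], 0.5]]'

```text
clock: 57.5
position: [0.5635, -0.2089, 0.0177]
ee_rot: [0.003, 0.035, 0.999, -0.005]
contact_force: [-0.2, -13.7, -13.6]
width: 0.007
gripper_force: 58.2
```

Call:
drive_tool --rows '[[[0, 0, 0], [0.2, 0.4, 0], 0.5], [[0, 0, 0], [0.4, 0.2, 0], 0.5], [[0, 0, 0], [0.4, 0, 0], 0.5], [[0, 0, 0], [0, 0, 0], 0.5]]'

```text
clock: 58.0
position: [0.5725, -0.2057, 0.0171]
ee_rot: [0.002, 0.034, 0.999, -0.007]
contact_force: [-1.4, -21.0, -15.4]
width: 0.0065
gripper_force: 59.0
```

Call:
drive_tool --rows '[[[0, 0, 0], [0, 0, 0], 3], [[0, 0, 0], [0, 0, 0], 3], [[0, 0, 0], [0, 0, 5], 3], [[0, 0, 0], [-3, 0, 3], 3], [[0, 0, 0], [-4, 0, 2], 3]]'

```text
clock: 58.62
position: [0.5031, -0.1971, 0.1202]
ee_rot: [0.003, 0.035, 0.999, -0.001]
contact_force: [0.4, -0.9, -0.2]
width: 0.0299
gripper_force: 0.0
```

```bash
cat >> h.py <<'E'
def rep(k):
    s=manip.get_state();print(s['position'],s['clock'])
    for n in('top','side','wrist'): snap(n,n[0]+str(k))
    for f in('t%d'%k,'s%d'%k,'w%d'%k):
      for n,c in(('B',BL),('G',GR)):
        for b in blobs(f,*c,.028,150,60000):
          if -.36<b[0][1]<-.08 and .4<b[0][0]<.6: print(f,n,*b)
      for b in blobs(f,(10,100,70),(30,255,255),.052,6,1500):
        if -.36<b[0][1]<-.08 and .48<b[0][0]<.62 and max(b[1])<19 and min(b[1])<12: print(f,'brass',*b)
E
python3 -c "
from h import *
rep(21)"
```

```text
[ 0.50314285 -0.19705049  0.12019225] 58.625
t21 B [ 0.5382 -0.1383] [43.7 64.5] -4.8 [376. 236.]
s21 B [ 0.5385 -0.141 ] [43.4 60.1] -4.8 [380. 252.]
s21 G [ 0.5332 -0.2242] [44.  60.6] -2.3 [409. 261.]
s21 brass [ 0.5776 -0.2912] [ 7.3 14.7] -13.5 [437. 249.]
s21 brass [ 0.5547 -0.1548] [ 5.6 13.1] 11.7 [387. 244.]
s21 brass [ 0.5778 -0.206 ] [ 8.4 10.6] 10.4 [406. 242.]
w21 B [ 0.5379 -0.1413] [45.  64.8] -4.7 [388. 274.]
w21 G [ 0.5327 -0.2253] [44.7 64.8] -2.4 [282. 275.]
w21 brass [ 0.5764 -0.288 ] [ 8.7 14.8] -31.6 [206. 345.]
w21 brass [ 0.5778 -0.2066] [ 8.6 16.3] -4.1 [310. 340.]
```

Call:
drive_tool --rows '[[[0, 0, 0], [-5.4, -2.2, 0], 4], [[0, 0, 0], [0, 0, -5], 4], [[0, 0, 0], [0, 0, -4], 4], [[0, 0, 0], [0, 0, -1.8], 4], [[0, 0, 0], [0, 0, 0], 1], [[0, 0, 0], [0, 0, 0], 1], [[0, 0, 0], [0, 0, 0], 1], [[0, 0, 0], [-1, 0.07, 0], 1]]' --force 40

```text
clock: 59.78
position: [0.4378, -0.2178, 0.0089]
ee_rot: [0.0, 0.035, 0.999, 0.0]
contact_force: [2.9, 2.1, -13.0]
width: 0.0163
gripper_force: 39.9
```

Call:
drive_tool --rows '[[[0, 0, 0], [-1.5, 0.1, 0], 1], [[0, 0, 0], [-1, 0.07, 0], 1], [[0, 0, 0], [-0.5, 0.03, 0], 1], [[0, 0, 0], [-0.4, 0.03, 0], 1], [[0, 0, 0], [0, 0, 0], 1]]'

```text
clock: 60.4
position: [0.4107, -0.2161, 0.009]
ee_rot: [0.008, 0.039, 0.999, 0.0]
contact_force: [24.8, 10.0, -31.3]
width: 0.0157
gripper_force: 40.1
```

Call:
drive_tool --rows '[[[0, 0, 0], [0.4, 0, 0], 3], [[0, 0, 0], [0, 0, 0], 3], [[0, 0, 0], [0, 0, 6.2], 3], [[0, 0, 0], [5.3, 3.2, 0.8], 3], [[0, 0, 0], [5.4, 3.2, 0], 3], [[0, 0, 0], [0, 0, -3], 3], [[0, 0, 0], [0, 0, 0], 3]]' --force 20

```text
clock: 61.28
position: [0.5121, -0.1515, 0.0483]
ee_rot: [-0.002, 0.035, 0.999, 0.0]
contact_force: [-0.5, -0.9, 0.1]
width: 0.03
gripper_force: 0.0
```

```bash
python3 -c "
from h import *
rep(22)
for b in blobs('w22',(10,100,70),(30,255,255),.052,6,4000): print(*b)"
```

```text
[ 0.51209078 -0.1515299   0.04832291] 61.275
t22 G [ 0.4982 -0.2157] [39.  73.5] -19.3 [406. 252.]
s22 B [ 0.5002 -0.1381] [43.  60.3] -4.3 [376. 263.]
s22 G [ 0.4958 -0.2218] [44.6 58.8] -2.4 [405. 272.]
s22 brass [ 0.5406 -0.2888] [ 6.8 14.2] -6.8 [434. 260.]
s22 brass [ 0.5176 -0.1526] [ 8.3 13. ] 11.9 [384. 255.]
w22 B [ 0.5007 -0.1386] [45.2 65.5] -4.9 [340. 246.]
w22 G [ 0.495  -0.2228] [45.3 65.3] -2.5 [188. 247.]
w22 brass [ 0.5394 -0.2036] [ 6.2 16. ] -38.4 [225. 339.]
w22 brass [ 0.5242 -0.3014] [1.5 6.2] 65.4 [ 39. 326.]
w22 brass [ 0.5241 -0.1537] [2.4 5.2] 85.9 [315. 308.]
w22 brass [ 0.5178 -0.1406] [0.6 8.8] 85.9 [340. 296.]
w22 brass [ 0.4983 -0.1379] [2.2 3.5] -79.8 [343. 260.]
w22 brass [ 0.4888 -0.1378] [ 9.  16.5] 59.1 [342. 242.]
[ 0.541  -0.2832] [ 9.4 24. ] -51.1 [ 81. 350.]
[ 0.5394 -0.2036] [ 6.2 16. ] -38.4 [225. 339.]
[ 0.5242 -0.3014] [1.5 6.2] 65.4 [ 39. 326.]
[ 0.5241 -0.1537] [2.4 5.2] 85.9 [315. 308.]
[ 0.5178 -0.1406] [0.6 8.8] 85.9 [340. 296.]
[ 0.4983 -0.1379] [2.2 3.5] -79.8 [343. 260.]
[ 0.4888 -0.1378] [ 9.  16.5] 59.1 [342. 242.]
[ 0.4921 -0.1398] [32.4 51.5] -4.8 [339. 246.]
[ 0.462  -0.0013] [ 1.8 29.8] 12.0 [637. 166.]
```

Call:
drive_tool --rows '[[[0, 0, 0], [0.3, -0.1, -2], 3], [[0, 0, 0], [0, 0, -0.9], 3], [[0, 0, 0], [0, 0, 0], 0.5], [[0, 0, 0], [0, 0, 0], 0.5], [[0, 0, 0], [0, 0, 0], 0.5], [[0, 0, 0], [0, 0, 0], 0.5]]' --force 20

```text
clock: 62.18
position: [0.5165, -0.1526, 0.0203]
ee_rot: [-0.0, 0.035, 0.999, 0.0]
contact_force: [-2.7, 2.5, 2.3]
width: 0.0082
gripper_force: 20.4
```

Call:
drive_tool --rows '[[[0, 0, 0], [0, 0.68, 0], 0.5], [[0, 0, 0], [0.1, 0.64, 0], 0.5], [[0, 0, 0], [0.3, 0.57, 0], 0.5], [[0, 0, 0], [0.45, 0.48, 0], 0.5], [[0, 0, 0], [0.58, 0.37, 0], 0.5], [[0, 0, 0], [0.65, 0.23, 0], 0.5], [[0, 0, 0], [0.68, 0.1, 0], 0.5], [[0, 0, 0], [0.6, 0, 0], 0.5]]'

```text
clock: 63.18
position: [0.5507, -0.1248, 0.0201]
ee_rot: [-0.0, 0.035, 0.999, -0.002]
contact_force: [-3.6, -7.0, -0.9]
width: 0.0082
gripper_force: 19.9
```

Call:
drive_tool --rows '[[[0, 0, 0], [0, 0, 0], 0.5]]'

```text
clock: 63.3
position: [0.5519, -0.1249, 0.0201]
ee_rot: [0.001, 0.035, 0.999, -0.002]
contact_force: [-0.4, -6.7, -3.9]
width: 0.0088
gripper_force: 19.8
```

```bash
python3 -c "
from h import *
rep(23)"
```

```text
[ 0.55193576 -0.1248709   0.02013757] 63.3
t23 G [ 0.518  -0.2289] [27.8 64.4] -1.2 [412. 244.]
t23 brass [ 0.5674 -0.2885] [ 7.5 12.8] -1.6 [436. 223.]
s23 B [ 0.5247 -0.1395] [43.8 58.8] -4.3 [378. 256.]
s23 G [ 0.5193 -0.2235] [44.4 59.9] -3.0 [407. 265.]
s23 brass [ 0.5635 -0.2903] [ 8.3 13.8] 8.7 [436. 253.]
s23 brass [ 0.5643 -0.2056] [ 8.4 10.5] 10.6 [406. 246.]
w23 B [ 0.524  -0.1404] [45.5 65.8] -4.6 [276. 239.]
w23 G [ 0.5183 -0.2245] [45.7 65.7] -2.5 [ 98. 240.]
w23 brass [ 0.5523 -0.2222] [1.5 6. ] 86.2 [ 95. 333.]
w23 brass [ 0.5569 -0.1255] [ 8.4 17.6] -4.5 [314. 330.]
w23 brass [ 0.5399 -0.1243] [3.3 7.8] -40.6 [314. 295.]
```

Call:
drive_tool --rows '[[[0, 0, 0], [0.1, 0.3, 0], 0.5], [[0, 0, 0], [0.2, 0.2, 0], 0.5], [[0, 0, 0], [0.4, 0.1, 0], 0.5], [[0, 0, 0], [0.5, 0.1, 0], 0.5], [[0, 0, 0], [0.5, 0, 0], 0.5], [[0, 0, 0], [0.3, 0, 0], 0.5], [[0, 0, 0], [0, 0, 0], 0.5]]' --force 50

```text
clock: 64.32
position: [0.5702, -0.1208, 0.0187]
ee_rot: [-0.001, 0.034, 0.999, -0.004]
contact_force: [-1.9, -14.7, -10.6]
width: 0.0064
gripper_force: 50.5
```

Call:
drive_tool --rows '[[[0, 0, 0], [0, 0, 0], 3], [[0, 0, 0], [0, 0, 0], 3], [[0, 0, 0], [0, 0, 5], 3], [[0, 0, 0], [-3, -2, 3], 3], [[0, 0, 0], [-4, -3, 2], 3]]'

```text
clock: 64.95
position: [0.502, -0.1655, 0.1223]
ee_rot: [0.002, 0.034, 0.999, -0.001]
contact_force: [-0.7, -1.9, 0.0]
width: 0.0301
gripper_force: 0.0
```

```bash
python3 -c "
from h import *
rep(24)"
```

```text
[ 0.50204634 -0.16547313  0.12231397] 64.95
s24 B [ 0.5315 -0.1402] [43.5 59.9] -4.3 [379. 254.]
s24 G [ 0.5289 -0.2238] [44.4 60. ] -2.3 [408. 262.]
s24 brass [ 0.5734 -0.2902] [ 7.9 14.1] -29.2 [436. 250.]
w24 B [ 0.534  -0.1407] [44.7 64.3] -3.7 [352. 272.]
w24 G [ 0.5278 -0.225 ] [44.7 64.6] -2.5 [246. 271.]
```

```bash
python3 -c "
from h import *
for f in('w24','w21','w1','w22'):
  for b in blobs(f,(10,80,50),(32,255,255),.05,4,3000):
    if -.36<b[0][1]<-.08 and .535<b[0][0]<.62: print(f,*b)
print(proj('w24',[[.5725,-.121,.05],[.573,-.205,.05],[.573,-.29,.05]]))
"
```

```text
w24 [ 0.5751 -0.289 ] [ 9.7 21.3] -38.1 [170. 343.]
w24 [ 0.5578 -0.3115] [1.8 7. ] 69.2 [138. 326.]
w21 [ 0.5777 -0.2886] [ 9.1 16. ] -31.6 [206. 345.]
w21 [ 0.5787 -0.2067] [ 8.7 17.4] -4.1 [310. 340.]
w21 [ 0.5473 -0.1574] [1.7 5.3] 86.0 [372. 300.]
w1 [ 0.5534 -0.2905] [8.  9.4] -84.3 [210. 260.]
w1 [ 0.561  -0.2057] [8.2 8.6] 6.0 [270. 220.]
w1 [ 0.5615 -0.12  ] [8.9 9.8] 7.0 [331. 171.]
w22 [ 0.5423 -0.2848] [ 9.6 24.5] -51.1 [ 81. 350.]
w22 [ 0.5401 -0.2036] [ 6.7 18.5] -40.4 [226. 338.]
[[381.41155398 327.48138892]
 [274.79788894 334.5881616 ]
 [168.59864166 341.11383449]]
```

Call:
drive_tool --rows '[[[0, 0, 0], [-5.8, -5.3, 0], 4], [[0, 0, 0], [0, 0, -5], 4], [[0, 0, 0], [0, 0, -4], 4], [[0, 0, 0], [0, 0, -1.9], 4], [[0, 0, 0], [0, 0, 0], 1], [[0, 0, 0], [0, 0, 0], 1], [[0, 0, 0], [0, 0, 0], 1], [[0, 0, 0], [-1, 0.07, 0], 1]]' --force 40

```text
clock: 66.1
position: [0.4499, -0.2186, 0.0099]
ee_rot: [0.004, 0.031, 0.999, -0.01]
contact_force: [0.7, -34.7, -27.6]
width: 0.0163
gripper_force: 40.3
```

Call:
drive_tool --rows '[[[0, 0, 0], [-1.5, 0.1, 0], 1], [[0, 0, 0], [-0.8, 0.05, 0], 1], [[0, 0, 0], [-0.6, 0.03, 0], 1], [[0, 0, 0], [0, 0, 0], 1]]'

```text
clock: 66.6
position: [0.4218, -0.2166, 0.01]
ee_rot: [0.006, 0.032, 0.999, -0.01]
contact_force: [3.4, -33.2, -33.9]
width: 0.0158
gripper_force: 40.3
```

Call:
drive_tool --rows '[[[0, 0, 0], [0.5, 0, 0], 4], [[0, 0, 0], [0, 0, 0], 4], [[0, 0, 0], [0, 0, 6], 4], [[0, 0, 0], [-1, 3, 6], 4], [[0, 0, 0], [0, 6, 4], 7], [[0, 0, 0], [0, 6, 0], 7], [[0, 0, 0], [0, 6, 0], 7], [[0, 0, 0], [0, 3, 0], 7]]'

```text
clock: 67.6
position: [0.4101, 0.0285, 0.1612]
ee_rot: [0.0, 0.034, 0.999, 0.001]
contact_force: [0.7, -0.4, 0.4]
width: 0.0701
gripper_force: 0.0
```

```bash
python3 -c "
from h import *
rep(25)
for f in('t25','s25','top0','side0','t15','s15'):
  for b in blobs(f,(10,80,50),(32,255,255),.05,3,300):
    if -.36<b[0][1]<-.08 and .5<b[0][0]<.60 and max(b[1])<24: print(f,*b)
"
```

```text
[0.41013142 0.02848899 0.1612384 ] 67.6
t25 B [ 0.5014 -0.1366] [45.3 65.5] -4.5 [375. 251.]
t25 G [ 0.4949 -0.2184] [43.1 64.4] -1.0 [408. 254.]
s25 B [ 0.5011 -0.1381] [43.2 62.1] -4.3 [376. 263.]
s25 G [ 0.4957 -0.2199] [44.2 60.4] -3.0 [405. 272.]
s25 brass [ 0.5408 -0.2885] [ 7.2 14.3] -13.6 [434. 260.]
s25 brass [ 0.5406 -0.2044] [ 8.3 10. ] 10.7 [404. 252.]
s25 brass [ 0.5448 -0.1197] [ 5.6 13.3] 12.3 [374. 244.]
w25 B [ 0.5018 -0.1392] [45.5 65.7] -4.3 [149. 322.]
w25 G [ 0.4954 -0.2211] [45.4 65.6] -2.1 [ 65. 321.]
t25 [ 0.5437 -0.2871] [10.  10.4] -1.5 [436. 233.]
s25 [ 0.5427 -0.2884] [ 8.2 16.4] 8.8 [434. 260.]
s25 [ 0.546  -0.1197] [ 5.6 13.3] 12.3 [374. 244.]
top0 [ 0.5513 -0.2885] [ 7.5 10.4] -1.5 [436. 230.]
top0 [ 0.5603 -0.2028] [ 8.8 10.9] -44.9 [402. 226.]
top0 [ 0.5604 -0.1182] [ 7.5 10.3] -0.5 [368. 226.]
side0 [ 0.5497 -0.2901] [ 8.3 16.5] 8.9 [434. 258.]
side0 [ 0.5584 -0.2042] [ 8.4 16.4] 10.5 [405. 248.]
side0 [ 0.5597 -0.121 ] [ 8.5 13.4] 12.4 [376. 240.]
t15 [ 0.5487 -0.2872] [ 7.  10.9] -45.2 [436. 231.]
s15 [ 0.547  -0.2893] [ 8.4 15.9] -13.7 [434. 258.]
```

Clips 1 and 0 are near 0.13 and 0.18 rad, too close to the 0.25 limit. I'll nudge both studs further back with closed fingers.

Call:
drive_tool --rows '[[[0, 0, 0], [2, -6, 0], 0], [[0, 0, 0], [2.5, -6, 0], 0], [[0, 0, 0], [3, -6, 0], 0], [[0, 0, 0], [3, -5.3, -4], 0], [[0, 0, 0], [0, 0, -5], 0], [[0, 0, 0], [0, 0, -5.2], 0], [[0, 0, 0], [0, 0, 0], 0]]'

```text
clock: 68.62
position: [0.5049, -0.193, 0.0211]
ee_rot: [-0.005, 0.036, 0.999, 0.002]
contact_force: [-0.7, -0.0, -0.2]
width: 0.0002
gripper_force: 0.0
```

Call:
drive_tool --rows '[[[0, 0, 0], [2, 0, 0], 0], [[0, 0, 0], [-2, 0, 0], 0], [[0, 0, 0], [0, 0, 4], 0], [[0, 0, 0], [0, 4.2, 0], 0], [[0, 0, 0], [0, 4.3, 0], 0], [[0, 0, 0], [0, 0, -4], 0], [[0, 0, 0], [0, 0, 0], 0]]'

```text
clock: 69.5
position: [0.5079, -0.1083, 0.0252]
ee_rot: [-0.001, 0.035, 0.999, 0.0]
contact_force: [-0.1, 0.6, 0.1]
width: -0.0001
gripper_force: 0.0
```

Call:
drive_tool --rows '[[[0, 0, 0], [2.5, 0, 0], 0], [[0, 0, 0], [-2.5, 0, 0], 0], [[0, 0, 0], [0, 0, 5], 0], [[0, 0, 0], [-5, 5, 4], 4], [[0, 0, 0], [-3, 6, 3], 7], [[0, 0, 0], [-2.5, 4, 0], 7]]'

```text
clock: 70.25
position: [0.4218, 0.0211, 0.1358]
ee_rot: [0.005, 0.036, 0.999, -0.0]
contact_force: [0.4, -0.4, -0.0]
width: 0.0545
gripper_force: 0.0
```

```bash
python3 -c "
from h import *
rep(26)
for f in('t26','s26'):
  for b in blobs(f,(10,80,50),(32,255,255),.05,3,300):
    if -.36<b[0][1]<-.08 and .5<b[0][0]<.60 and max(b[1])<24: print(f,*b)
"
```

```text
[0.42178628 0.02113747 0.13576793] 70.25
t26 B [ 0.5014 -0.1366] [45.3 65.5] -4.5 [375. 251.]
t26 G [ 0.4949 -0.2184] [43.1 64.4] -1.0 [408. 254.]
s26 B [ 0.5011 -0.1381] [43.2 62.1] -4.3 [376. 263.]
s26 G [ 0.4957 -0.2201] [44.6 59.4] -1.3 [405. 272.]
s26 brass [ 0.5406 -0.2888] [ 6.8 14.2] -6.8 [434. 260.]
w26 B [ 0.5022 -0.1393] [45.8 65.1] -4.3 [140. 331.]
w26 G [ 0.4959 -0.2213] [45.8 64.1] -3.0 [ 48. 330.]
w26 brass [ 0.5398 -0.2021] [ 3.5 17.6] -43.7 [ 66. 390.]
t26 [ 0.5437 -0.2871] [10.  10.4] -1.5 [436. 233.]
s26 [ 0.5427 -0.2884] [ 8.2 16.4] 8.8 [434. 260.]
s26 [ 0.546  -0.1197] [ 5.6 13.3] 12.4 [374. 244.]
```

Call:
drive_tool --rows '[[[0, 0, 0], [0, 0, 0], 0], [[0, 0, 0], [2, -6, 0], 0], [[0, 0, 0], [2.5, -6, 0], 0], [[0, 0, 0], [2.5, -6, 0], 0], [[0, 0, 0], [2.5, -4.5, -2], 0], [[0, 0, 0], [0, 0, 0], 0]]'

```text
clock: 71.15
position: [0.514, -0.2042, 0.1093]
ee_rot: [-0.0, 0.038, 0.999, -0.0]
contact_force: [-1.1, 0.6, 0.3]
width: 0.0001
gripper_force: 0.0
```

Call:
drive_tool --rows '[[[0, 0, 0], [0, 0, -5], 0], [[0, 0, 0], [0, 0, -3.9], 0], [[0, 0, 0], [0, 0, 0], 0], [[0, 0, 0], [0.8, 0, 0], 0], [[0, 0, 0], [1, 0, 0], 0], [[0, 0, 0], [0.5, 0, 0], 0], [[0, 0, 0], [0, 0, 0], 0]]'

```text
clock: 72.03
position: [0.5367, -0.1991, 0.0228]
ee_rot: [0.001, 0.035, 0.999, -0.0]
contact_force: [-0.5, -0.9, 0.4]
width: 0.0001
gripper_force: 0.0
```

Call:
drive_tool --rows '[[[0, 0, 0], [-2.3, 0, 0], 0], [[0, 0, 0], [0, 0, 4.5], 0], [[0, 0, 0], [0.2, 4.2, 0], 0], [[0, 0, 0], [0.2, 4.2, 0], 0], [[0, 0, 0], [0, 0, 0], 0], [[0, 0, 0], [0, 0, -4.4], 0], [[0, 0, 0], [0, 0, 0], 0]]'

```text
clock: 72.9
position: [0.5139, -0.1145, 0.0209]
ee_rot: [-0.003, 0.035, 0.999, 0.001]
contact_force: [-0.6, 0.3, 0.1]
width: 0.0
gripper_force: 0.0
```

Call:
drive_tool --rows '[[[0, 0, 0], [0.8, 0, 0], 0], [[0, 0, 0], [1, 0, 0], 0], [[0, 0, 0], [0.8, 0, 0], 0], [[0, 0, 0], [0, 0, 0], 0]]'

```text
clock: 73.4
position: [0.5441, -0.1153, 0.0236]
ee_rot: [0.001, 0.035, 0.999, -0.0]
contact_force: [-1.1, 0.6, 1.7]
width: 0.0001
gripper_force: 0.0
```

Call:
drive_tool --rows '[[[0, 0, 0], [-2.5, 0, 0], 0], [[0, 0, 0], [0, 0, 6], 0], [[0, 0, 0], [-4, 3, 4], 4], [[0, 0, 0], [-3, 6, 3], 7], [[0, 0, 0], [-2.5, 5, 0], 7], [[0, 0, 0], [0, 0, 0], 7]]'

```text
clock: 74.15
position: [0.4254, 0.0181, 0.1481]
ee_rot: [-0.0, 0.033, 0.999, 0.001]
contact_force: [-0.2, 0.0, -0.6]
width: 0.0696
gripper_force: 0.0
```

```bash
python3 -c "
from h import *
rep(27)
for f in('t27','s27'):
  for b in blobs(f,(10,80,50),(32,255,255),.05,3,300):
    if -.36<b[0][1]<-.08 and .5<b[0][0]<.60 and max(b[1])<24: print(f,*b)
"
```

```text
[0.4254028  0.01807035 0.14813324] 74.15
t27 B [ 0.5013 -0.1367] [45.2 65.5] -4.2 [375. 251.]
t27 G [ 0.4949 -0.2184] [43.1 64.4] -1.0 [408. 254.]
t27 brass [ 0.5516 -0.203 ] [7.5 7.7] -1.0 [402. 230.]
t27 brass [ 0.56   -0.1193] [7.1 7.3] -44.6 [369. 226.]
s27 B [ 0.5011 -0.1381] [43.2 62.1] -4.3 [376. 263.]
s27 G [ 0.4957 -0.2199] [44.2 60.4] -3.0 [405. 272.]
s27 brass [ 0.5406 -0.2888] [ 6.8 14.2] -6.8 [434. 260.]
s27 brass [ 0.5492 -0.2056] [ 8.3 13.3] 10.7 [404. 250.]
s27 brass [ 0.557  -0.1214] [ 8.4 10.3] 12.4 [376. 240.]
w27 B [ 0.5018 -0.1393] [45.9 64.7] -3.9 [154. 312.]
w27 G [ 0.4952 -0.2211] [45.8 64.8] -3.5 [ 65. 311.]
t27 [ 0.5453 -0.2865] [ 8.3 12.1] -34.2 [436. 232.]
t27 [ 0.5526 -0.2027] [ 8.8 10.8] -44.8 [402. 229.]
t27 [ 0.5592 -0.1182] [ 7.1 10.9] -44.6 [369. 227.]
s27 [ 0.5427 -0.2884] [ 8.2 16.4] 8.8 [434. 260.]
s27 [ 0.5503 -0.2057] [ 8.4 13.3] 10.7 [404. 250.]
s27 [ 0.5582 -0.1213] [ 8.5 16.7] 12.4 [376. 240.]
```

Clips are clear now (studs back at or beyond their starting places). Picking green from its nest.

Call:
drive_tool --rows '[[[0, 0, 0], [1, -6, 0], 6.2], [[0, 0, 0], [2, -6, 0], 6.2], [[0, 0, 0], [2, -6, 0], 6.2], [[0, 0, 0.02], [2, -5.9, 0], 6.2], [[0, 0, 0], [0, 0, -4], 6.2], [[0, 0, 0], [0, 0, -4], 6.2], [[0, 0, 0], [0, 0, 0], 6.2]]' --force 40

```text
clock: 75.18
position: [0.495, -0.2226, 0.0642]
ee_rot: [-0.004, 0.027, 1.0, 0.002]
contact_force: [-0.3, -0.2, -0.1]
width: 0.062
gripper_force: 0.0
```

Call:
drive_tool --rows '[[[0, 0, 0], [0, 0.15, -3], 6.2], [[0, 0, 0], [0, 0, -2], 6.2], [[0, 0, 0], [0, 0, -1.3], 6.2], [[0, 0, 0], [0, 0, 0], 6.2], [[0, 0, 0], [0, 0, 0], 4], [[0, 0, 0], [0, 0, 0], 4], [[0, 0, 0], [0, 0, 0], 4], [[0, 0, 0], [0, 0, 0], 4]]'

```text
clock: 76.18
position: [0.4985, -0.221, 0.0058]
ee_rot: [0.001, 0.025, 1.0, -0.0]
contact_force: [-0.0, 1.2, 5.9]
width: 0.0398
gripper_force: 3.1
```

Call:
drive_tool --rows '[[[0, 0, 0], [0, 0, 1], 6.5], [[0, 0, 0], [0, 0, 0], 6.5], [[0, 0, 0], [0, 0, 0], 6.5]]'

```text
clock: 76.55
position: [0.4974, -0.2207, 0.0147]
ee_rot: [-0.0, 0.025, 1.0, -0.0]
contact_force: [-0.1, -1.2, 0.1]
width: 0.0653
gripper_force: 0.0
```

```bash
python3 -c "
from h import *
rep(28)
"
```

```text
[ 0.49744536 -0.22073181  0.01465031] 76.55
t28 B [ 0.5012 -0.137 ] [44.6 64. ] -4.5 [375. 251.]
t28 brass [ 0.56   -0.1193] [7.1 7.3] -44.6 [369. 226.]
s28 B [ 0.5026 -0.1384] [43.2 58.6] -3.5 [376. 263.]
s28 G [ 0.4968 -0.2199] [44.2 62.8] -3.0 [405. 271.]
s28 brass [ 0.557  -0.1214] [ 8.4 10.3] 12.4 [376. 240.]
w28 B [ 0.5014 -0.1384] [45.7 66.1] -4.4 [490. 293.]
w28 G [ 0.5057 -0.2209] [43.7 45.4] 87.1 [316. 314.]
w28 G [ 0.4725 -0.2195] [20.1 45.4] 87.8 [316. 251.]
w28 brass [ 0.5467 -0.2909] [5.3 5.8] 89.0 [170. 426.]
w28 brass [ 0.5392 -0.2066] [8.4 8.7] -88.7 [351. 406.]
```

Call:
drive_tool --rows '[[[0, 0, 0], [-0.1, 0, -0.8], 6.5], [[0, 0, 0], [0, 0, -0.65], 6.5], [[0, 0, 0], [0, 0, 0], 6.5]]'

```text
clock: 77.08
position: [0.4958, -0.2203, -0.0009]
ee_rot: [-0.001, 0.025, 1.0, 0.001]
contact_force: [-0.1, -1.1, -0.0]
width: 0.065
gripper_force: 0.0
```

Call:
drive_tool --rows '[[[0, 0, 0], [0, 0, 0], 4], [[0, 0, 0], [0, 0, 0], 4], [[0, 0, 0], [0, 0, 0], 4], [[0, 0, 0], [0, 0, 0], 4]]'

```text
clock: 77.58
position: [0.4968, -0.2208, 0.0003]
ee_rot: [0.0, 0.025, 1.0, -0.0]
contact_force: [-0.1, 0.3, 1.8]
width: 0.0483
gripper_force: 41.4
```

Call:
drive_tool --rows '[[[0, 0, 0], [0, 0, 4], 4], [[0, 0, 0], [0, 0, 6], 4], [[0, 0, 0], [-2.5, 5, 3], 4], [[0, 0, 0], [-2.5, 5.5, 0], 4], [[0, 0, 0], [-2.5, 5.5, 0], 4], [[0, 0, 0], [0, 5.8, 0], 4], [[0, 0, 0], [0, 5.8, 0], 4], [[0, 0, 0], [0, 5.8, 0], 4]]'

```text
clock: 78.58
position: [0.4215, 0.1143, 0.1299]
ee_rot: [0.0, 0.026, 1.0, 0.0]
contact_force: [1.1, -0.2, -0.1]
width: 0.0481
gripper_force: 43.3
```

Call:
drive_tool --rows '[[[0, 0, 0.017], [1, 5.8, 0], 4], [[0, 0, 0.017], [3, 5, 0], 4], [[0, 0, 0], [4, 4, 0], 4], [[0, 0, 0], [4, 2.5, 0], 4], [[0, 0, 0], [1.2, 0.5, 0], 4], [[0, 0, 0], [0, 0, 0], 4], [[0, 0, 0], [0, 0, 0], 4]]'

```text
clock: 79.45
position: [0.5523, 0.2894, 0.1295]
ee_rot: [-0.001, 0.009, 1.0, -0.0]
contact_force: [-0.6, 0.1, -0.9]
width: 0.0481
gripper_force: 43.3
```

```bash
python3 -c "
from h import *
s=manip.get_state();print(s['position'],s['ee_rot'],s['width'],s['gripper_force'])
snap('wrist','w29');snap('top','t29')
for b in blobs('w29',*GR,s['position'][2]+.024,500,60000): print(b)
for b in blobs('w29',*BL,.008,500,60000): print('B',b)
for b in blobs('t29',*BL,.028,150,60000): print('Bt',b)
"
```

```text
[0.55230991 0.28944938 0.12945322] [-1.01878104e-03  8.66236137e-03  9.99961873e-01 -4.21868527e-04] 0.04814260856749591 43.332515358924866
(array([0.5529, 0.2892]), array([46.8, 66.7]), np.float32(-0.9), array([314., 308.]))
(array([0.4937, 0.391 ]), array([ 56.5, 141.5]), np.float32(14.6), array([556., 168.]))
B (array([0.6251, 0.0182]), array([ 61.5, 103.4]), np.float32(-67.2), array([ 36., 310.]))
B (array([0.4075, 0.468 ]), array([34.9, 46.5]), np.float32(89.0), array([562.,  28.]))
Bt (array([ 0.0177, -0.2774]), array([ 89. , 105.2]), np.float32(13.7), array([436., 450.]))
Bt (array([0.3968, 0.4652]), array([38.7, 52.4]), np.float32(27.4), array([135., 291.]))
Bt (array([ 0.5013, -0.1367]), array([45.2, 65.5]), np.float32(-4.2), array([375., 251.]))
Bt (array([0.6137, 0.0408]), array([55.2, 56. ]), np.float32(27.4), array([305., 207.]))
```

Call:
drive_tool --rows '[[[0, 0, 0], [0.1, 0.3, -5], 4], [[0, 0, 0], [0, 0, -4], 4], [[0, 0, 0], [0, 0, -3], 4], [[0, 0, 0], [0, 0, -1.5], 4], [[0, 0, 0], [0, 0, -0.6], 4], [[0, 0, 0], [0, 0, -0.3], 4], [[0, 0, 0], [0, 0, 0], 4]]'

```text
clock: 80.42
position: [0.5556, 0.2938, -0.0134]
ee_rot: [0.001, 0.008, 1.0, 0.0]
contact_force: [-0.4, -0.1, -0.1]
width: 0.0486
gripper_force: 43.3
```

Down a touch more, then release and go back for blue.

Call:
drive_tool --rows '[[[0, 0, 0], [0, 0, -0.2], 4], [[0, 0, 0], [0, 0, 0], 4], [[0, 0, 0], [0, 0, 0], 6.2], [[0, 0, 0], [0, 0, 0], 6.2], [[0, 0, 0], [0, 0, 3], 6.2], [[0, 0, 0], [0, 0, 6], 6.2], [[0, 0, 0], [-4, -3, 5], 6.2], [[0, 0, 0], [-5, -4, 1], 6.2]]'

```text
clock: 81.42
position: [0.474, 0.2291, 0.1307]
ee_rot: [0.004, 0.008, 1.0, 0.001]
contact_force: [-1.6, -0.9, 1.4]
width: 0.0621
gripper_force: 0.0
```

Call:
drive_tool --rows '[[[0, 0, 0], [-4, -5.5, 0], 6.5], [[0, 0, 0], [0, -6, 0], 6.5], [[0, 0, 0], [0, -6, 0], 6.5], [[0, 0, -0.03], [0, -6, 0], 6.5], [[0, 0, -0.03], [2, -6, 0], 6.5], [[0, 0, 0], [3, -5, 0], 6.5], [[0, 0, 0], [2.5, -2, 0], 6.5], [[0, 0, 0], [0, 0, -4], 6.5]]'

```text
clock: 82.42
position: [0.5146, -0.1351, 0.0895]
ee_rot: [0.005, 0.04, 0.999, -0.002]
contact_force: [-0.0, -0.1, -0.4]
width: 0.0648
gripper_force: 0.0
```

```bash
python3 -c "
from h import *
s=manip.get_state();print(s['position'],s['ee_rot'],s['clock'])
snap('wrist','w30');snap('top','t30')
for b in blobs('w30',*BL,.028,500,60000): print(b)
for b in blobs('t30',*BL,.028,150,60000): print('Bt',b)
for b in blobs('t30',*GR,.013,150,60000): print('Gt',b)
"
```

```text
[ 0.51460973 -0.13509373  0.08948182] [ 0.00481924  0.03961335  0.99920186 -0.00178697] 82.425
(array([0.621 , 0.0501]), array([ 51.2, 117.4]), np.float32(46.5), array([564., 356.]))
(array([ 0.501 , -0.1387]), array([45.1, 64.8]), np.float32(-4.4), array([308., 227.]))
Bt (array([ 0.0169, -0.2772]), array([ 90.8, 114.9]), np.float32(17.2), array([436., 451.]))
Bt (array([0.4008, 0.4609]), array([47.4, 50.6]), np.float32(2.9), array([136., 289.]))
Bt (array([ 0.4911, -0.1361]), array([44.6, 45. ]), np.float32(-5.6), array([375., 255.]))
Bt (array([0.6137, 0.0408]), array([55.2, 56. ]), np.float32(27.4), array([305., 207.]))
Gt (array([0.4633, 0.0702]), array([39.2, 65.5]), np.float32(-80.1), array([293., 266.]))
Gt (array([0.5547, 0.2957]), array([45.7, 62.6]), np.float32(0.3), array([206., 230.]))
Gt (array([0.3985, 0.6308]), array([433.6, 449. ]), np.float32(14.5), array([ 69., 293.]))
```

Call:
drive_tool --rows '[[[0, 0, 0], [-1.3, -0.25, -3], 6.5], [[0, 0, 0], [0, 0, -3], 6.5], [[0, 0, 0], [0, 0, -2], 6.5], [[0, 0, 0], [0, 0, 0], 6.5]]'

```text
clock: 83.02
position: [0.4953, -0.1331, 0.0072]
ee_rot: [-0.001, 0.038, 0.999, 0.001]
contact_force: [-0.5, 0.2, -0.2]
width: 0.065
gripper_force: 0.0
```

Call:
drive_tool --rows '[[[0, 0, 0], [0.55, -0.5, 0], 6.5], [[0, 0, 0], [0, 0, 0], 6.5], [[0, 0, 0], [0, 0, -0.75], 6.5], [[0, 0, 0], [0, 0, 0], 6.5], [[0, 0, 0], [0, 0, 0], 4], [[0, 0, 0], [0, 0, 0], 4], [[0, 0, 0], [0, 0, 0], 4], [[0, 0, 0], [0, 0, 0], 4]]'

```text
clock: 84.02
position: [0.5018, -0.1388, 0.0002]
ee_rot: [-0.0, 0.038, 0.999, 0.0]
contact_force: [-1.4, 0.7, 5.8]
width: 0.0484
gripper_force: 41.5
```

Call:
drive_tool --rows '[[[0, 0, 0], [0, 0, 4], 4], [[0, 0, 0], [0, 0, 6], 4], [[0, 0, 0], [-2.5, 5, 3], 4], [[0, 0, 0], [-3, 5.5, 0], 4], [[0, 0, 0.02], [-2.5, 5.5, 0], 4], [[0, 0, 0.02], [0, 5.8, 0], 4], [[0, 0, 0.02], [2, 5.5, 0], 4], [[0, 0, 0], [4, 4, 0], 4]]'

```text
clock: 85.02
position: [0.4813, 0.1754, 0.1296]
ee_rot: [-0.0, 0.007, 1.0, -0.0]
contact_force: [0.7, -0.5, 0.5]
width: 0.0483
gripper_force: 42.9
```

Call:
drive_tool --rows '[[[0, 0, 0], [4, 2.5, 0], 4], [[0, 0, 0], [3, 1.5, 0], 4], [[0, 0, 0], [0, 0, 0], 4], [[0, 0, 0], [0, 0, 0], 4]]'

```text
clock: 85.52
position: [0.5512, 0.2128, 0.1287]
ee_rot: [-0.001, 0.008, 1.0, -0.0]
contact_force: [0.5, -0.4, -0.7]
width: 0.0479
gripper_force: 42.9
```

```bash
python3 -c "
from h import *
s=manip.get_state();print(s['position'],s['ee_rot'],s['width'],s['gripper_force'])
snap('wrist','w31')
for b in blobs('w31',*BL,s['position'][2]+.024,500,60000): print(b)
for b in blobs('w31',*GR,.013,500,60000): print('G',b)
"
```

```text
[0.55117537 0.21280977 0.12872714] [-1.12781704e-03  8.38480439e-03  9.99964150e-01 -3.47594890e-04] 0.04792023467572465 42.85046696662903
(array([0.5509, 0.1177]), array([29.4, 52. ]), np.float32(-46.8), array([107., 309.]))
(array([0.5529, 0.2126]), array([46.8, 67. ]), np.float32(-1.0), array([316., 310.]))
G (array([0.5542, 0.2938]), array([45.1, 64.5]), np.float32(-0.9), array([413., 228.]))
G (array([0.5229, 0.4534]), array([ 41.6, 283.8]), np.float32(15.0), array([614., 168.]))
```

Call:
drive_tool --rows '[[[0, 0, 0], [0.1, 0.35, -5], 4], [[0, 0, 0], [0, 0, -4], 4], [[0, 0, 0], [0, 0, -3], 4], [[0, 0, 0], [0, 0, -1.5], 4], [[0, 0, 0], [0, 0, -0.6], 4], [[0, 0, 0], [0, 0, -0.3], 4], [[0, 0, 0], [0, 0, -0.1], 4], [[0, 0, 0], [0, 0, 0], 4]]'

```text
clock: 86.58
position: [0.554, 0.2169, -0.0147]
ee_rot: [0.001, 0.008, 1.0, 0.0]
contact_force: [0.2, -0.1, 0.1]
width: 0.0478
gripper_force: 42.9
```

Call:
drive_tool --rows '[[[0, 0, 0], [0, 0, 0], 5.8], [[0, 0, 0], [0, 0, 0], 5.8], [[0, 0, 0], [0, 0, 3], 5.8], [[0, 0, 0], [0, 0, 6], 5.8], [[0, 0, 0], [-4, -2, 5], 5.8], [[0, 0, 0], [-6, -4, 1], 5.8], [[0, 0, 0], [-4, -5, 0], 5.8], [[0, 0, 0], [-2, -5, 0], 5.8]]'

```text
clock: 87.58
position: [0.4029, 0.0642, 0.13]
ee_rot: [0.0, 0.007, 1.0, -0.0]
contact_force: [-0.2, -1.4, 0.3]
width: 0.0579
gripper_force: 0.0
```

```bash
python3 -c "
from h import *
rep(32)
for f in('t32','s32'):
  for n,c in(('B',BL),('G',GR)):
    for b in blobs(f,*c,.013,150,60000): 
      if b[0][1]>.1: print(f,n,*b)
  for b in blobs(f,(10,80,50),(32,255,255),.05,3,300):
    if -.36<b[0][1]<-.08 and .5<b[0][0]<.60 and max(b[1])<24: print(f,*b)
print(plate('t32',ys=(-.20,-.25,-.26,-.3)),plate('t19',ys=(-.25,-.26,-.3)),plate('t25',ys=(-.25,-.26,-.3)))
print(proj('t32',[.602,.04,.064]))
for f in('t32','top0'):print([b[0] for b in blobs(f,*BL,.064,150,60000) if .5<b[0][0]<.7])
"
```

```text
[0.40293986 0.06420856 0.13002383] 87.575
t32 brass [ 0.5516 -0.203 ] [7.5 7.7] -1.0 [402. 230.]
t32 brass [ 0.56   -0.1193] [7.1 7.3] -44.6 [369. 226.]
s32 brass [ 0.5406 -0.2888] [ 6.8 14.2] -6.8 [434. 260.]
s32 brass [ 0.5492 -0.2056] [ 8.3 13.3] 10.7 [404. 250.]
s32 brass [ 0.5554 -0.1217] [ 8.4 13.5] 12.4 [376. 241.]
t32 B [0.402  0.4656] [47.9 51.1] 2.9 [136. 289.]
t32 B [0.5542 0.2188] [45.  65.2] -2.1 [236. 230.]
t32 G [0.2825 0.2864] [38.9 61.5] -27.8 [206. 337.]
t32 G [0.5547 0.2957] [45.7 62.6] 0.3 [206. 230.]
t32 G [0.3986 0.6311] [433.8 449. ] 14.5 [ 69. 293.]
t32 [ 0.5437 -0.2871] [10.  10.4] -1.5 [436. 233.]
t32 [ 0.5532 -0.2021] [10.  10.3] -1.0 [402. 229.]
t32 [ 0.5604 -0.1182] [ 7.5 10.3] -0.5 [368. 226.]
s32 G [0.5584 0.6529] [117.9 398.8] -75.7 [131. 187.]
s32 G [0.322  0.8378] [228.8 587.3] 42.7 [ 48. 236.]
s32 [ 0.5427 -0.2884] [ 8.2 16.4] 8.8 [434. 260.]
s32 [ 0.5503 -0.2057] [ 8.4 13.3] 10.7 [404. 250.]
s32 [ 0.5582 -0.1213] [ 8.5 16.7] 12.4 [376. 240.]
[np.float64(0.524), np.float64(0.4395), np.float64(0.4375), np.float64(0.517)] [None, None, np.float64(0.42)] [np.float64(0.439), np.float64(0.4375), np.float64(0.517)]
[[305.43547297 208.15983004]]
[array([0.5448, 0.2118]), array([0.6055, 0.0402])]
[array([0.6055, 0.0402])]
```

All is in place. A final pull makes sure the tray is right at its outer stop.

Call:
drive_tool --rows '[[[0, 0, 0], [0.3, -6, 0], 4], [[0, 0, 0], [0.3, -6, 0], 4], [[0, 0, 0], [0.3, -6, 0], 4], [[0, 0, -0.05], [0.2, -6, 0], 4], [[0, 0, 0], [0, -4.2, 0], 4], [[0, 0, 0], [0, 0, -5], 4], [[0, 0, 0], [0, 0, -4], 4], [[0, 0, 0], [0, 0, -2.7], 4]]'

```text
clock: 88.72
position: [0.4172, -0.2163, 0.0108]
ee_rot: [-0.0, 0.033, 0.999, 0.001]
contact_force: [-0.5, -0.5, 0.1]
width: 0.0397
gripper_force: 0.0
```

Call:
drive_tool --rows '[[[0, 0, 0], [0, 0, 0], 4], [[0, 0, 0], [0, 0, 0], 1], [[0, 0, 0], [0, 0, 0], 1], [[0, 0, 0], [0, 0, 0], 1], [[0, 0, 0], [-0.5, 0.03, 0], 1], [[0, 0, 0], [-0.5, 0.03, 0], 1], [[0, 0, 0], [0, 0, 0], 1]]'

```text
clock: 89.6
position: [0.4152, -0.2165, 0.0144]
ee_rot: [0.009, 0.037, 0.999, -0.0]
contact_force: [20.8, 9.7, -10.3]
width: 0.0163
gripper_force: 40.0
```

Stop felt (21 N). Release, back away, last check.

Call:
drive_tool --rows '[[[0, 0, 0], [0.2, 0, 0], 4], [[0, 0, 0], [0, 0, 0], 5], [[0, 0, 0], [0, 0, 6], 5], [[0, 0, 0], [-1, 3, 6], 5], [[0, 0, 0], [0, 6, 4], 5], [[0, 0, 0], [0, 6, 0], 5], [[0, 0, 0], [0, 6, 0], 5], [[0, 0, 0], [0, 0, 0], 5]]'

```text
clock: 90.6
position: [0.398, -0.0136, 0.1631]
ee_rot: [0.0, 0.03, 1.0, 0.0]
contact_force: [1.0, -0.3, 0.3]
width: 0.05
gripper_force: 0.0
```

```bash
python3 -c "
from h import *
rep(33)
for b in blobs('t33',(10,80,50),(32,255,255),.05,3,300):
    if -.36<b[0][1]<-.08 and .5<b[0][0]<.60 and max(b[1])<24: print(*b)
print(plate('t33',ys=(-.25,-.26)))
for n,c in(('B',BL),('G',GR)):
    for b in blobs('t33',*c,.013,150,60000): 
      if .1<b[0][1]<.4: print(n,*b)
# orange lock
for f in('t33','top0'):
  print([(*b[:3],) for b in blobs(f,(3,150,100),(14,255,255),.09,20,800) if .6<b[0][0]<.7])
"
```

```text
[ 0.39796151 -0.01355175  0.16312125] 90.6
t33 brass [ 0.5516 -0.203 ] [7.5 7.7] -1.0 [402. 230.]
t33 brass [ 0.56   -0.1193] [7.1 7.3] -44.6 [369. 226.]
s33 brass [ 0.5408 -0.2885] [ 7.2 14.3] -13.6 [434. 260.]
s33 brass [ 0.5492 -0.2056] [ 8.3 13.3] 10.7 [404. 250.]
s33 brass [ 0.5555 -0.1217] [ 8.4 13.4] 12.4 [376. 241.]
[ 0.5437 -0.2871] [10.  10.4] -1.5 [436. 233.]
[ 0.5532 -0.2021] [10.  10.3] -1.0 [402. 229.]
[ 0.5604 -0.1182] [ 7.5 10.3] -0.5 [368. 226.]
[np.float64(0.4395), np.float64(0.4375)]
B [0.5541 0.2189] [45.2 65.2] -1.9 [236. 230.]
G [0.2828 0.2862] [38.9 60.9] -27.8 [206. 337.]
G [0.5547 0.2957] [45.7 62.6] 0.3 [206. 230.]
[(array([ 0.646 , -0.1628]), array([32.7, 37.6]), np.float32(82.2))]
[(array([ 0.6478, -0.137 ]), array([32.5, 39.2]), np.float32(84.5))]
```

```bash
python3 -c "
from rig import job
print(job.sign_off())"
```

```text
the job is handed in; nothing more can be done
None
```

I handed the job in at about 91 s with every step done: the blue and green panels (no red one was there) lie face up, side by side in the wooden tray, the curing tray is fully out and all clips are clear. I cycled the curing tray home and out once before the start press to check its stops. I couldn't confirm the button registered beyond pushing it fully down, because nothing visible changed.

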